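# Retract the ejector pad of the seating table and load the carrier packs

## Task

Check the seating table before loading it: take the steel straightedge from its tray, lay it left-to-right across the plate over the centre pad, let go, and press its left end and then its right end down to feel it rock on the raised pad. Flip up the clear cover, swing up the stay that props it, turn the knob beneath clockwise to its stop so that the pad sinks flush, then press the straightedge's left end and then its right end again to make sure that it no longer rocks. Fold the stay back down and shut the cover, lay the straightedge back flat on its own tray, and then stand all the carrier packs from the other tray side by side on the plate, each lying front to back and wholly on the plate.

Things in the scene. Friction and masses are not known exactly. Their poses are not given: they have to be found in the camera images.
- table: fixed seating table: plate 160 (x) by 250 (y) mm, top 40 mm high; origin on the bench under the plate's centre, x away from the robot, y left. At its right in this frame a grey control head, x -75..75, y -296..-160 mm, top 45 mm high, with a cheek 92 mm high along its left and right edge (8 mm thick, x -48..64); the knob stands between them
- pad_top (a point): centre of the top of the ejector pad, 100 (x) by 40 (y) mm, in the middle of the plate. It stands about 5.2 mm minus 3.5 mm per radian of the knob above the plate: flush at the knob's stop. On the raised pad the straightedge lies level; about 1 N on an end tips that end down onto the plate, and it comes back when let go
- edge_mid (a point): straightedge, a plain steel bar 28 mm (x) by 230 mm (y) by 24 mm (z), 0.35 kg: its centre. y along its length. It starts flat on its tray and weighs most among the loose things: grip it across its 28 mm at the middle
- edge_tray: black component tray, fixed, 136 mm (x) by 324 mm (y), 10 mm thick, on which the straightedge starts and to which it returns; to the left or the right in front of the table. Origin under its centre
- pack_tray: grey component tray of the same size, fixed, on the other side; the carrier packs start on it. Origin under its centre
- carrier1_mid (a point): carrier pack, a black block 52 mm (x) by 118 to 123 mm (y) by 50 mm (z), 0.2 kg: its centre, 25 mm above its underside; y along its length. Two or three packs are present (an absent one reads None). Grip across the 52 mm
- carrier2_mid (a point): another carrier pack, same description
- carrier3_mid (a point): another carrier pack, same description
- cover (a joint): clear flat cover over the knob, 115 mm from hinge to front edge, 119 mm wide, hinged at its rear edge (axis along the table's y); rad, 0 shut, stop at 1.52. Friction holds it only above about 1.3 rad; lower it falls shut
- cover_hinge (a point): middle of the cover's hinge axis (table frame x 60, y -228, z 96 mm)
- cover_bar (a point): middle of the cover's pull bar: round, 10 mm thick, 80 mm long along the table's y, in the plane of the cover, 150 mm from the hinge axis and 35 mm beyond the cover's plate. Pinched from above, it turns between the fingers as the cover swings; shut it lies 96 mm above the bench at the head's front edge
- stay (a joint): arm on the right cheek that props the cover, swinging about an axis along the table's x; rad, 0 level out to the right, 1.57 upright, stop 1.62. Friction holds it (about 0.5 N at the handle moves it). It passes freely with the cover above 1.45; upright it stands before a pin on the cover's right edge, so the cover cannot fall below about 1.39
- stay_pivot (a point): pivot of the stay (table frame x 43, y -307, z 96 mm)
- stay_handle (a point): place to grip on the stay's handle, a round bar 11 mm thick, 55 mm long, pointing from the arm's end towards the robot (the table's -x). It is 62 mm from the pivot axis and 37 mm before the arm: at the start 62 mm right of the pivot at its height, upright 62 mm above it
- knob (a joint): knob beneath the cover; rad, grows clockwise seen from above, 0.2 to 0.5 at the start, stop at 1.6. Turning it takes about 0.1 Nm
- knob_grip (a point): on the knob's axis, 82 mm above the bench, 7 mm below the top of the grip: a bar 14 mm thick, 42 mm long and 32 mm high, along the table's x at 0 and turned clockwise by the joint's value. Its axes turn with the knob: x along the bar

How it is judged:
By the outcome, as a careful person would: the job done as asked, in the order asked, and still so for the second after the job is handed in, with the robot touching nothing.
Of carrier1, carrier2, carrier3 only 2 to 3 are there at a start; the rules pass over those that are not, and their reading is None.
At some moment in a run one of carrier1, carrier2, carrier3 may be knocked a few centimetres aside while the robot is not near it.
Once in a run the grip may slacken for a moment while it holds something.
It also fails if it takes over 208 s, if anything falls off the work surface, if the arm or the gripper's body presses on something with over 40 N, if the wrist force passes 120 N, or if a joint passes its speed limit or range.

## Robot

A 6-joint arm with a two-finger parallel gripper is mounted at the origin on a cart in front of the work surface, level with it; the furniture and walls round the work are solid. World frame = base frame: x ahead of the robot, y to its left, z up, the work surface at z = 0. Lengths are in m, angles in rad, forces in N, time in s.
With the tool pointing down it reaches from about 0.35 to 0.975 m from the base axis. Payload 4.9 kg.
Tool frame: the origin (TCP) lies midway between the tips of the shut fingers; the grasp point (between the pads) lies ctrl.grip_point_offset behind it (ctrl.grip_point_offset is the distance from the TCP to the grasp point, in m); x points along the fingers, y is the direction in which the jaws open and shut, and the axes are right-handed (so a half turn about x gives the same grasp; the last joint's range is limited). The gripper opens to 85 mm and grips with 20 to 120 N. Pads are 22 mm wide; open, the fingers measure 114 mm over their backs; the gripper's body (76 mm by 85 mm) begins 54 mm behind the grasp point. The pads swing forward as they close: fully open they stand 13 mm farther back than shut.
Start: joints at [-1.231, 0.053, 1.613, -0, 1.476, -0.119], TCP at [0.277, -0.56, 0.231] pointing down, gripper open.
Joint ranges: [-3.01, 3.01], [-1.01, 2.22], [0.06, 2.58], [-1.02, 4.17], [0.09, 2.62], [-3.14, 3.14]. Speed limits (rad/s): [2.57, 2.57, 3.14, 3.14, 3.14, 3.14].

## Interface

Orientations are given as a rotation vector (axis times angle).
In Python, from station import ctrl gives the robot as it stands. The module is installed in compiled form; this text tells all that it offers.
- The arm moves only by the tool drive_tool, never from a script. Its argument "commands" is text: rows parted by semicolons, each of 5 numbers parted by spaces: the closure, from -1 (fully open) to 1 (shut), so that 0 is half open, then the shift along the tool's x, y, z in units of 40 mm (1.0 is 40 mm), then the turn about the tool's x in units of 5 degrees (1.0 is 5 degrees). A call has 1 to 8 rows; each row is the pose to reach, as a shift and turn from the pose commanded when the call began, along the tool's axes at that moment; what a row does not reach only later rows make up. A row lasts 1/12 s, in which the tool goes at most 41.7 mm and 7.16 degrees, less where a joint would pass 70% of its speed; a pose out of reach is approached as far as the arm can. A call with a gripper value outside its range is refused whole. The fingers move at their own pace and stop on an object; "newtons" is the grip in N (left out, the last holds). Time passes only in rows, so rows that repeat a pose let the fingers close. It gives the time, the measured TCP pose, the force and the opening at its end, in the units of the state.
- ctrl.get_obs(): the state, without advancing time (a new reading comes with each control period).
- ctrl.get_image(name): name is "scene" or "side" or "wrist"; returns (picture, depth): 400x640x3 uint8, blue, green, red; 400x640 float32, m along the optical axis (not along the pixel's ray), 0 where there is no reading.
- ctrl.camera_info(name): a dict with "K" (3x3 intrinsics, pixels), "T" (4x4, takes a point from camera to world coordinates). Camera axes: x right, y down, z forward; pixel columns grow to the right and rows downward; lengths in m; the calibration is good to about 2 mm. The wrist camera is an equidistant fisheye: a pixel r from the principal point sees the ray r / f radians off the axis. A picture is of the moment at which its call begins: read the wrist's pose just before it. camera_info takes no time and is no camera call; for the wrist camera it gives the pose at the moment of the call.
- ctrl.finish_job(): hands the job in, once; it reports no verdict.
The state is a dict: "t": time; "q": joint angles; "dq": joint speeds; "effort": joint torques, N m; "tool_pos": TCP position; "tool_rot": TCP orientation; "contact_force": force on the tool from outside, world axes, zero at the start; "wrist_torque": the same for the moment, N m; "opening": finger opening in m.
Only numpy, scipy, OpenCV 4.12 (cv2) and the standard library are available. Lean on these libraries where they do the work, as an engineer would, in place of code of your own. Each camera call takes 0.05 s, during which the arm holds its last target.

## Working session

There is one attempt and no reset: what is moved stays moved. The work goes in short steps, Python scripts to look and compute and a tool call to move; the robot and the scene stay as the last step left them, time stands still between calls to the robot, and variables do not carry over. Pictures are saved under pics/ and viewed, and the job is handed in when it is done.

Besides the shell and the picture viewer there is one more tool, called after "Emit:" as name(argument=value, ...) on one line, values as JSON. drive_tool: Moves the arm, as the interface text tells. Its arguments: {"type":"object","properties":{"commands":{"type":"string"},"newtons":{"type":"number"}},"required":["commands"]}

```bash
ls; mkdir -p pics; python3 - <<'E'
from station import ctrl
import cv2,numpy as np
np.set_printoptions(precision=4,suppress=True)
print(ctrl.get_obs(), ctrl.grip_point_offset)
for n in ["scene","side","wrist"]:
    i=ctrl.camera_info(n); print(n,i["K"],i["T"])
    im,d=ctrl.get_image(n); cv2.imwrite(f"pics/{n}0.png",im); np.savez(f"{n}0.npz",im=im,d=d,**{k:i[k] for k in "KT"})
E
```

```text
pics
{'t': 0.0, 'q': array([-1.231 ,  0.0533,  1.6143,  0.    ,  1.476 , -0.119 ]), 'dq': array([ 0.001 ,  0.0003,  0.0006,  0.0002, -0.0003,  0.0004]), 'effort': array([ -0.0007, -39.3677, -37.0178,  -0.0002,   0.0072,   0.    ]), 'tool_pos': array([ 0.2766, -0.5598,  0.2301]), 'tool_rot': array([ 1.9671,  0.4614, -1.9674]), 'contact_force': array([-0.3204,  0.035 ,  0.1161]), 'wrist_torque': array([0.0071, 0.0045, 0.0146]), 'opening': 0.08546980972983195} 0.0187
scene [[420.093    0.     323.5839]
 [  0.     420.093  199.4439]
 [  0.       0.       1.    ]] [[-0.7623 -0.4895  0.4234  0.0304]
 [-0.6472  0.5803 -0.4943  0.6549]
 [-0.0037 -0.6508 -0.7592  1.0696]
 [ 0.      0.      0.      1.    ]]
side [[401.3666   0.     311.362 ]
 [  0.     401.3666 198.044 ]
 [  0.       0.       1.    ]] [[-0.9986  0.0489 -0.0219  0.6037]
 [ 0.049   0.6706 -0.7402  0.7579]
 [-0.0215 -0.7402 -0.672   0.7719]
 [ 0.      0.      0.      1.    ]]
wrist [[309.7069   0.     317.5534]
 [  0.     309.7069 196.3657]
 [  0.       0.       1.    ]] [[ 0.4428 -0.864  -0.2395  0.3375]
 [-0.8966 -0.4274 -0.1158 -0.5309]
 [-0.0023  0.266  -0.964   0.3732]
 [ 0.      0.      0.      1.    ]]
```

View pics/scene0.png

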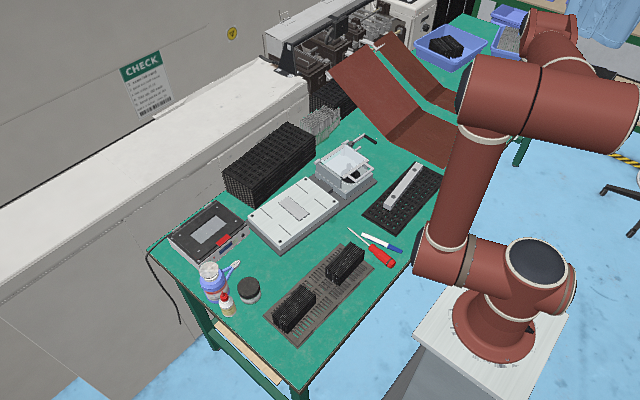

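View pics/side0.png

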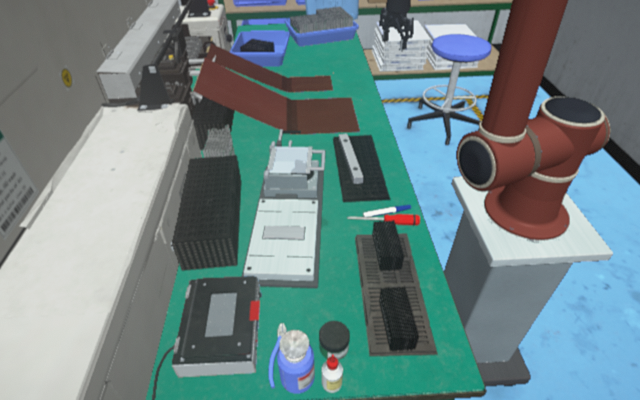

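View pics/wrist0.png

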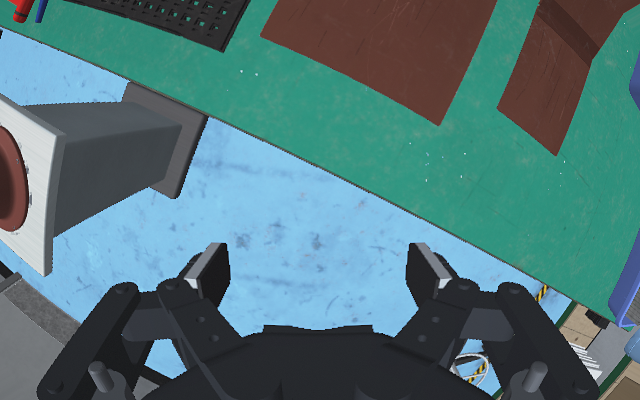

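The scene and side views show the plate at about (293,215) and (282,240), with the head just beyond it. The edge tray is right-hand (black, steel bar at (403,187)). The pack tray is grey, with two packs at (295,308) and (345,262). Next I'll measure them.

```bash
cat > h.py <<'E'
import cv2,numpy as np
np.set_printoptions(precision=4,suppress=True)
def pts(d,K,T):
    v,u=np.mgrid[0:d.shape[0],0:d.shape[1]]
    c=np.stack([(u-K[0,2])/K[0,0]*d,(v-K[1,2])/K[1,1]*d,d],-1)
    P=c@T[:3,:3].T+T[:3,3]; P[d<=0]=np.nan; return P
def load(n,k=0):
    z=np.load(f"{n}{k}.npz"); return z["im"],pts(z["d"],z["K"],z["T"]),z
def rect(P,m):
    X=P[m][:,:2]*1000
    r=cv2.minAreaRect(X.astype(np.float32)); return r
E
python3 - <<'E'
from h import *
for n in ["scene","side"]:
    im,P,z=load(n)
    hsv=cv2.cvtColor(im,cv2.COLOR_BGR2HSV).astype(int); S=hsv[...,1];V=hsv[...,2]
    reg=(P[...,0]>0.2)&(P[...,0]<0.95)&(abs(P[...,1])<0.65)
    g=reg&(abs(hsv[...,0]-80)<12)&(S>100)
    print(n,"bench z",np.nanmedian(P[...,2][g]))
    def comps(m,name,mn=60):
        m=cv2.morphologyEx(m.astype(np.uint8),cv2.MORPH_OPEN,np.ones((2,2)))
        k,l,st,c=cv2.connectedComponentsWithStats(m)
        for i in range(1,k):
            if st[i,4]>mn:
                mm=l==i; r=rect(P,mm); Q=P[mm]
                print(name,st[i,4],"px",c[i].round(),"rect",np.round(r[0],1),np.round(r[1],1),round(r[2],1),"z",np.nanmedian(Q[:,2]).round(4))
    Z=P[...,2]
    comps(reg&(V>150)&(S<60)&(Z>.02)&(Z<.052),"plate")
    comps(reg&(V>120)&(S<60)&(Z>.028)&(Z<.042),"edge")
    comps(reg&(V<130)&(S<80)&(Z>.003)&(Z<.018),"tray",300)
    comps(reg&(V<110)&(S<80)&(Z>.05)&(Z<.07),"pack")
    comps(reg&(Z>.086)&(Z<.105),"head")
E
for n in scene side; do python3 - <<E
import cv2
im=cv2.imread("pics/${n}0.png")
c=im[120:360,210:450] if "$n"=="scene" else im[120:360,210:450]
cv2.imwrite("pics/${n}0z.png",cv2.resize(c,(600,600),interpolation=cv2.INTER_CUBIC))
E
done
```

```text
scene bench z -0.00014629334281801576
plate 394 px [403. 186.] rect [ 445.9 -247.3] [ 23.2 233.1] 5.7 z 0.0333
plate 177 px [353. 186.] rect [ 576.  -145.2] [136.3  42.7] 83.6 z 0.0432
plate 3027 px [292. 212.] rect [599.1 103.5] [290.3 139.8] 54.6 z 0.0402
plate 117 px [184. 254.] rect [nan nan] [0. 0.] 0.0 z 0.0369
edge 412 px [404. 185.] rect [ 448.  -258.7] [ 24.7 250.8] 5.1 z 0.0332
edge 2144 px [294. 213.] rect [599.1 103.5] [290.3 139.8] 54.6 z 0.0397
edge 421 px [160. 228.] rect [922.  364.8] [  9. 457.] 0.4 z 0.0282
edge 61 px [ 91. 279.] rect [920.1 623. ] [51.2  9.8] 89.4 z 0.0287
tray 2090 px [405. 202.] rect [ 368.9 -135. ] [149.8 499.5] 18.6 z 0.0094
tray 889 px [317. 219.] rect [572.8  19. ] [466.2 160.8] 64.0 z 0.0102
tray 2690 px [321. 297.] rect [404.4 225.8] [319.6 131.4] 86.5 z 0.0096
pack 347 px [272. 177.] rect [798.9 -27.6] [380.4 125.9] 78.2 z 0.0527
pack 307 px [198. 221.] rect [825.  304.9] [159.9  59.2] 89.5 z 0.0684
pack 61 px [238. 231.] rect [713.7 253.9] [53.6 10.8] 89.5 z 0.0561
pack 335 px [192. 250.] rect [771.9 395. ] [158.9  65.4] 23.8 z 0.0601
pac
[... 1815 characters left out ...]
386 px [400. 315.] rect [412.3 307.4] [ 69.7 150.8] 1.4 z 0.0577
pack 525 px [335. 336.] rect [559.1 361.8] [54.2 46.9] 53.2 z 0.0514
head 332 px [245.  99.] rect [ 799.9 -531.4] [ 63.5 227.7] 3.4 z 0.0938
head 812 px [210. 115.] rect [ 896.6 -416.2] [228.1 100.5] 86.8 z 0.098
head 1565 px [292. 160.] rect [ 604.7 -251.8] [373.7 143.7] 81.8 z 0.0967
head 477 px [218. 145.] rect [ 842.4 -320. ] [239.   63.6] 85.3 z 0.0975
head 4834 px [207. 202.] rect [853.2 -82.9] [144.3 453.6] 3.0 z 0.098
head 80 px [175. 210.] rect [921.7  21.6] [85.1  2.8] 89.9 z 0.0882
head 765 px [142. 318.] rect [921. 278.] [401.9   5.3] 90.0 z 0.0901
head 453 px [297. 363.] rect [613.6 413.1] [89.1 43.4] 45.5 z 0.0935
```

View pics/scene0z.png

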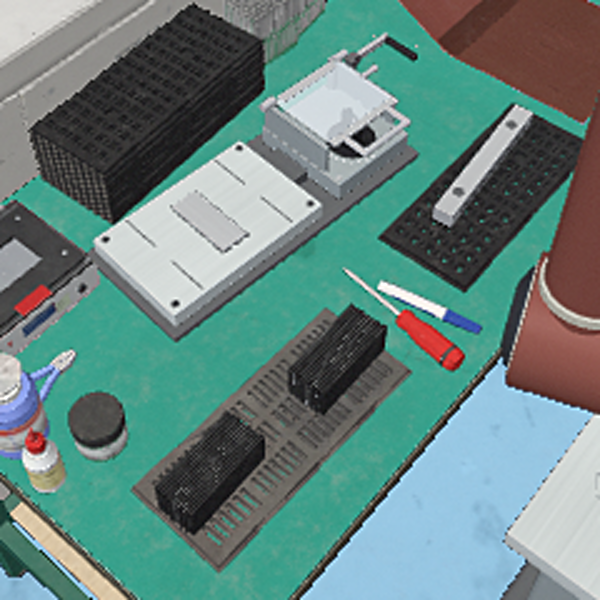

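View pics/side0z.png

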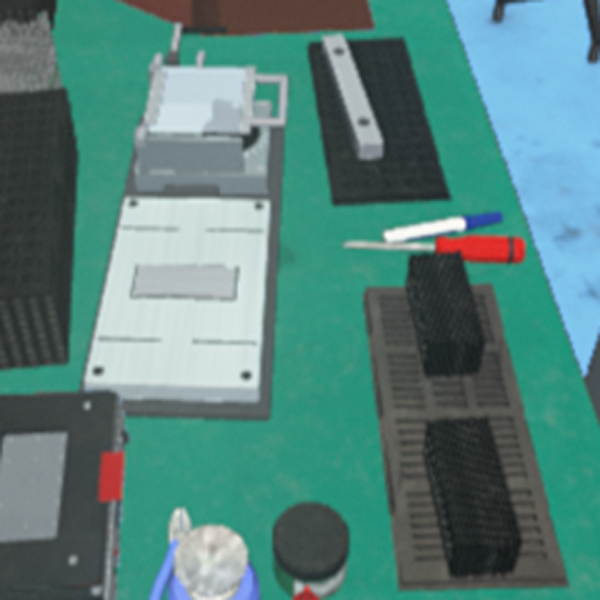

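```bash
cat >> h.py <<'E'
from scipy.spatial.transform import Rotation as R
def cast(uv,K,T,z):
    uv=np.asarray(uv,float).reshape(-1,2)
    r=np.c_[(uv[:,0]-K[0,2])/K[0,0],(uv[:,1]-K[1,2])/K[1,1],np.ones(len(uv))]@T[:3,:3].T
    return T[:3,3]+r*((z-T[2,3])/r[:,2])[:,None]
def castw(uv,K,T,z):
    uv=np.asarray(uv,float).reshape(-1,2)
    a=(uv-K[:2,2])/K[0,0]; th=np.linalg.norm(a,axis=1); s=np.sin(th)/np.maximum(th,1e-9)
    r=np.c_[a*s[:,None],np.cos(th)]@T[:3,:3].T
    return T[:3,3]+r*((z-T[2,3])/r[:,2])[:,None]
def plan(ctrl,tgt,yaw,base=None):
    """numbers for a move: target TCP pos, yaw of jaw axis (tool y) in world (mod pi or exact)"""
    o=ctrl.get_obs(); p=o["tool_pos"]; M=R.from_rotvec(o["tool_rot"]).as_matrix()
    d=M.T@(np.array(tgt)-p)/0.04
    cur=np.arctan2(M[1,1],M[0,1])
    dy=(yaw-cur+np.pi)%(2*np.pi)-np.pi
    # tool x points down: positive turn about x is negative world yaw
    print("t %.2f"%o["t"],"pos",p,"jawyaw",round(np.degrees(cur),2),"q6",o["q"][5].round(3),"F",o["contact_force"].round(2),"open",round(o["opening"],4))
    print(" shift",d.round(2)," turn(5deg)",round(-np.degrees(dy)/5,2),"alt",round(-np.degrees((dy+np.pi/2)%np.pi-np.pi/2)/5,2))
E
python3 - <<'E'
from h import *
from station import ctrl
o=ctrl.get_obs(); M=R.from_rotvec(o["tool_rot"]).as_matrix(); print(M)
T=ctrl.camera_info("wrist")["T"]; print("cam in tool",M.T@(T[:3,3]-o["tool_pos"]), "view axis in tool",M.T@T[:3,2])
for n in ["scene","side"]:
    im,P,z=load(n);K,T=z["K"],z["T"]
    hsv=cv2.cvtColor(im,cv2.COLOR_BGR2HSV).astype(int);S=hsv[...,1];V=hsv[...,2]
    c=(292,212) if n=="scene" else (282,241)
    print(n,[ (V[y,x],S[y,x]) for x,y in [c,(c[0]+15,c[1]-20)]])
    for th in (150,180,200,215):
        m=cv2.morphologyEx(((V>th)&(S<60)).astype(np.uint8),cv2.MORPH_CLOSE,np.ones((5,5)))
        k,l,st,ce=cv2.connectedComponentsWithStats(m)
        i=l[c[1]+18,c[0]-22] if n=="scene" else l[c[1]+30,c[0]]
        if i==0: continue
        mm=(l==i).astype(np.uint8)
        cs=max(cv2.findContours(mm,0,2)[0],key=cv2.contourArea)
        q=cast(cs[:,0],K,T,.04)[:,:2]*1000
        r=cv2.minAreaRect(q.astype(np.float32)); print(th,st[i],np.round(r[0],1),np.round(r[1],1),round(r[2],2))
E
```

```text
[[-0.0005  0.4429 -0.8966]
 [ 0.0015 -0.8966 -0.4429]
 [-1.     -0.0016 -0.0002]]
cam in tool [-0.143   0.0008 -0.0674] view axis in tool [ 0.9639 -0.0004  0.2662]
scene [(np.int64(199), np.int64(1)), (np.int64(185), np.int64(7))]
150 [ 245  176   94   74 3333] [649.3  89.4] [281.6 171.1] 84.3
180 [ 247  176   91   74 3150] [648.5  78.9] [256.9 170.3] 84.19
200 [ 248  177   90   69 2757] [653.9  75.9] [247.8 158. ] 84.14
215 [ 248  177   90   69 2632] [653.9  75.8] [246.9 156.6] 84.15
side [(np.int64(226), np.int64(17)), (np.int64(221), np.int64(20))]
150 [ 244  199   74   82 5211] [655.7  82.6] [267.1 159.9] 84.36
180 [ 244  199   74   81 5015] [655.3  81.5] [263.6 157.7] 84.14
200 [ 244  200   74   75 4131] [654.7  76.7] [247.9 156.6] 84.03
215 [ 245  200   72   75 3910] [655.2  76.5] [245.6 154.3] 84.34
```

```bash
python3 - <<'E'
from h import *
for n in ["scene","side"]:
    im,P,z=load(n);K,T=z["K"],z["T"]
    hsv=cv2.cvtColor(im,cv2.COLOR_BGR2HSV).astype(int);S=hsv[...,1];V=hsv[...,2]
    x0,x1,y0,y1=(375,432,150,220) if n=="scene" else (325,375,125,195)
    for th in (130,160,185,200):
        m=np.zeros(V.shape,np.uint8); m[y0:y1,x0:x1]=((V>th)&(S<60))[y0:y1,x0:x1]
        m=cv2.morphologyEx(m,cv2.MORPH_CLOSE,np.ones((3,3)))
        cs=max(cv2.findContours(m,0,2)[0],key=cv2.contourArea)
        q=cast(cs[:,0],K,T,.034)[:,:2]*1000
        r=cv2.minAreaRect(q.astype(np.float32)); print(n,th,np.round(r[0],1),np.round(r[1],1),round(r[2],2))
from station import ctrl
plan(ctrl,[.45,-.252,.15],np.radians(5.4))
E
```

```text
scene 130 [ 448.9 -240.8] [ 31.3 247.1] 6.31
scene 160 [ 449.1 -241.4] [ 28.9 244.6] 5.99
scene 185 [ 450.3 -249.6] [ 26.4 228.1] 5.23
scene 200 [ 457.6 -248.2] [ 10.7 226.6] 5.56
side 130 [ 449.9 -236.7] [ 29.9 255. ] 4.59
side 160 [ 450.9 -248.4] [ 26.  231.7] 5.04
side 185 [ 451.3 -249.7] [ 22.4 140.1] 5.11Traceback (most recent call last):
  File "<stdin>", line 9, in <module>
ValueError: max() iterable argument is empty
```

```bash
cat > pl.py <<'E'
import sys
from h import *
from station import ctrl
a=[float(v) for v in sys.argv[1:]]
plan(ctrl,[v/1000 for v in a[:3]],np.radians(a[3]))
E
python3 pl.py 450.5 -249 150 5.15
```

```text
t 0.15 pos [ 0.2766 -0.5599  0.2303] jawyaw -63.71 q6 -0.119 F [-0.14  0.03 -0.39] open 0.0853
 shift [ 2.02 -5.04 -7.34]  turn(5deg) -13.77 alt -13.77
```

Emit:
drive_tool(commands="-1 0.2 -0.6 -0.9 -1.4; -1 0.4 -1.2 -1.8 -2.8; -1 0.6 -1.8 -2.7 -4.2; -1 0.8 -2.4 -3.6 -5.6; -1 1.0 -3.0 -4.5 -7; -1 1.2 -3.6 -5.4 -8.4; -1 1.4 -4.2 -6.3 -9.8; -1 1.6 -4.6 -6.8 -11.2")

```text
t: 0.82
tool_pos: [0.4395, -0.2745, 0.1678]
tool_rot: [1.303, 1.144, -1.303]
contact_force: [0.9, -0.0, 0.6]
opening: 0.0853
```

```bash
python3 pl.py 450.5 -249 150 5.15
```

```text
t 0.82 pos [ 0.4395 -0.2745  0.1678] jawyaw -7.38 q6 -0.573 F [ 0.94 -0.04  0.58] open 0.0853
 shift [ 0.45  0.19 -0.67]  turn(5deg) -2.51 alt -2.51
```

Emit:
drive_tool(commands="-0.3 0.25 0.1 -0.4 -1.3; -0.3 0.45 0.19 -0.67 -2.5; -0.3 0.45 0.19 -0.67 -2.5")

```text
t: 1.07
tool_pos: [0.4492, -0.2476, 0.1472]
tool_rot: [1.145, 1.254, -1.144]
contact_force: [-0.5, 0.8, -0.6]
opening: 0.0555
```

```bash
python3 pl.py 450.5 -249 13 5.15; cat > snap.py <<'E'
import sys
from h import *
from station import ctrl
n,tag=sys.argv[1:3]
i=ctrl.camera_info(n); im,d=ctrl.get_image(n); cv2.imwrite(f"pics/{n}{tag}.png",im); np.savez(f"{n}{tag}.npz",im=im,d=d,K=i["K"],T=i["T"])
if len(sys.argv)>3:
    x0,x1,y0,y1=map(int,sys.argv[3:7]); c=im[y0:y1,x0:x1]; s=min(800/c.shape[1],600/c.shape[0]); cv2.imwrite(f"pics/{n}{tag}z.png",cv2.resize(c,None,fx=s,fy=s,interpolation=cv2.INTER_CUBIC))
E
python3 snap.py wrist 1
```

```text
t 1.07 pos [ 0.4492 -0.2476  0.1472] jawyaw 5.08 q6 -0.738 F [-0.47  0.8  -0.59] open 0.0555
 shift [3.35 0.04 0.05]  turn(5deg) -0.01 alt -0.01
```

View pics/wrist1.png

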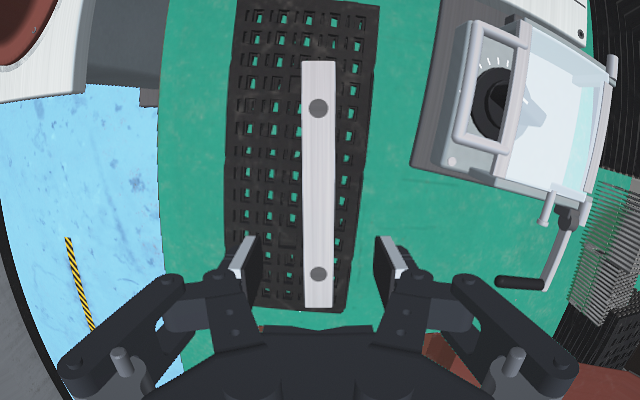

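```bash
python3 - <<'E'
from h import *
z=np.load("wrist1.npz");K,T=z["K"],z["T"]
q=castw([[302,62],[335,62],[332,306],[304,306]],K,T,.034)[:,:2]*1000;print(q,q.mean(0))
print("ang",np.degrees(np.arctan2(*( (q[0]+q[1]-q[2]-q[3])[::-1]))))
# tray corners
q=castw([[237,0],[378,8],[342,312],[225,308]],K,T,.010)[:,:2]*1000;print("tray",q)
# head items
h=castw([[462,78],[460,140],[482,40]],K,T,.096)[:,:2]*1000;print("bar",h)
print("stay handle",castw([[500,282],[542,285]],K,T,.096)[:,:2]*1000)
print("knob centre",castw([[498,105]],K,T,.075)[:,:2]*1000)
E
```

```text
[[ 426.8254 -139.3294]
 [ 453.592  -136.944 ]
 [ 473.8159 -362.6265]
 [ 446.0284 -365.1469]] [ 450.0654 -251.0117]
ang 94.99065083060377
tray [[ 358.7144  -76.034 ]
 [ 489.2276  -74.9634]
 [ 488.5536 -387.0473]
 [ 356.9723 -397.8045]]
bar [[ 536.3502 -144.8001]
 [ 540.0262 -186.7016]
 [ 550.1413 -114.2043]]
stay handle [[ 605.9544 -294.3493]
 [ 659.3552 -299.4654]]
knob centre [[ 580.5771 -154.9906]]
```

Emit:
drive_tool(commands="-0.3 0.9 0.04 0.1 0; -0.3 1.8 0.04 0.1 0; -0.3 2.7 0.04 0.1 0; -0.3 3.25 0.04 0.1 0; -0.3 3.3 0.04 0.1 0; 1 3.3 0.04 0.1 0; 1 3.3 0.04 0.1 0; 1 3.3 0.04 0.1 0", newtons=80)

```text
t: 1.78
tool_pos: [0.4531, -0.2562, 0.0205]
tool_rot: [1.148, 1.243, -1.147]
contact_force: [-0.9, -0.3, -1.5]
opening: 0.0259
```

Emit:
drive_tool(commands="1 0 0 0 0; 1 0 0 0 0; 1 -0.5 0 0 0; 1 -1.3 0 0 0; 1 -2.1 0 0 0; 1 -2.9 0 0 0; 1 -3 0 0 0")

```text
t: 2.37
tool_pos: [0.4548, -0.2565, 0.1447]
tool_rot: [1.147, 1.235, -1.144]
contact_force: [1.8, -1.3, -1.3]
opening: 0.0261
```

```bash
python3 pl.py 654.5 76.3 125 -5.85; python3 snap.py wrist 2
```

```text
t 2.37 pos [ 0.4548 -0.2565  0.1447] jawyaw 4.79 q6 -0.74 F [ 1.83 -1.34 -1.31] open 0.0261
 shift [ 0.48  5.67 -7.88]  turn(5deg) 2.13 alt 2.13
```

View pics/wrist2.png

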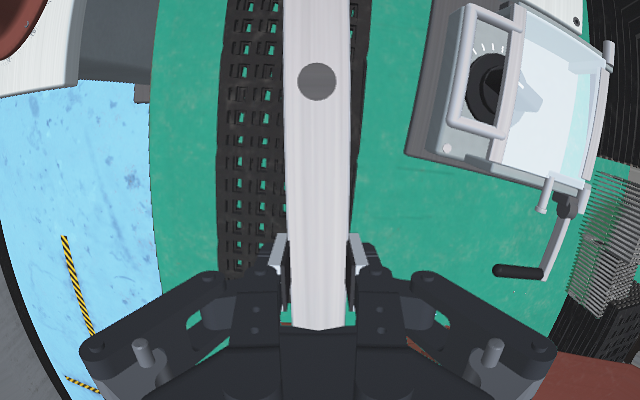

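Emit:
drive_tool(commands="1 0 0.6 -0.8 0.2; 1 0 1.2 -1.6 0.4; 1 0 1.8 -2.4 0.7; 1 0 2.4 -3.2 0.9; 1 0 3 -4 1.2; 1 0 3.6 -4.8 1.5; 1 0 4.2 -5.6 1.8; 1 0 4.8 -6.4 2.13")

```text
t: 3.08
tool_pos: [0.6207, 0.0189, 0.1344]
tool_rot: [1.283, 1.162, -1.288]
contact_force: [0.8, -1.7, -3.3]
opening: 0.0256
```

Emit:
drive_tool(commands="1 0 0.4 -0.6 0; 1 0 0.7 -1.2 0; 1 0 0.7 -1.2 0; 1 0 0.7 -1.2 0")

```text
t: 3.42
tool_pos: [0.6531, 0.0629, 0.1344]
tool_rot: [1.28, 1.163, -1.286]
contact_force: [-0.4, -0.9, -5.3]
opening: 0.026
```

```bash
python3 pl.py 654 71 56 -5.85; python3 snap.py wrist 3;python3 snap.py side 3 200 400 140 300
```

```text
t 3.42 pos [0.6531 0.0629 0.1344] jawyaw -5.73 q6 0.083 F [-0.39 -0.88 -5.32] open 0.026
 shift [ 1.96  0.01 -0.2 ]  turn(5deg) 0.02 alt 0.02
```

View pics/wrist3.png

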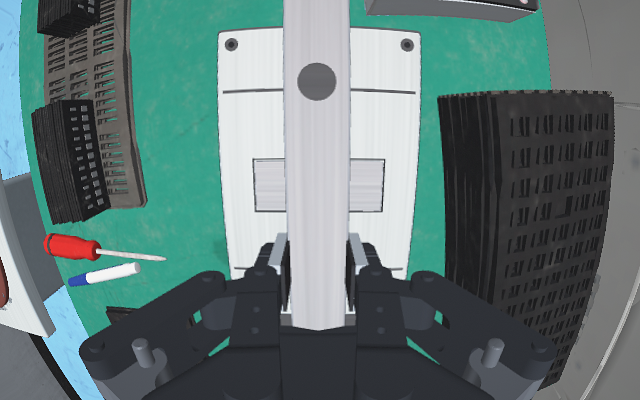

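View pics/side3z.png

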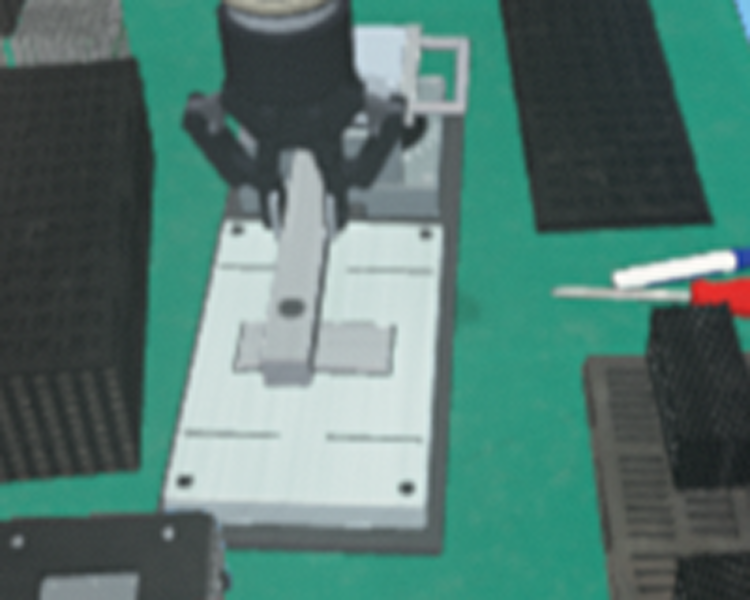

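```bash
python3 - <<'E'
from h import *
z=np.load("wrist3.npz");K,T=z["K"],z["T"]
q=castw([[253,159],[384,159],[384,212],[252,212]],K,T,.044)[:,:2]*1000;print(q,q.mean(0))
q=castw([[219,33],[422,33]],K,T,.04)[:,:2]*1000;print(q)
E
```

```text
[[606.7048  99.8516]
 [707.2578  89.8607]
 [705.2402  46.9073]
 [599.3698  57.3607]] [654.6432  73.4951]
[[589.5513 203.8946]
 [748.0191 188.3403]]
```

```bash
python3 pl.py 654.8 69.5 56 -5.85
```

```text
t 3.52 pos [0.6528 0.0612 0.1353] jawyaw -5.87 q6 0.083 F [-0.92 -0.3  -3.8 ] open 0.0258
 shift [ 1.98  0.04 -0.21]  turn(5deg) -0.0 alt -0.0
```

Emit:
drive_tool(commands="1 0.6 0.04 -0.2 0; 1 1.2 0.04 -0.2 0; 1 1.6 0.04 -0.2 0; 1 1.75 0.04 -0.2 0; 1 1.75 0.04 -0.2 0; 1 1.75 0.04 -0.2 0")

```text
t: 4.02
tool_pos: [0.6565, 0.0686, 0.0678]
tool_rot: [1.285, 1.159, -1.285]
contact_force: [0.3, 0.6, -3.7]
opening: 0.0257
```

```bash
python3 pl.py 654.8 69.5 55 -5.85;python3 snap.py side 4 200 400 140 300
```

```text
t 4.02 pos [0.6565 0.0686 0.0678] jawyaw -5.93 q6 0.095 F [ 0.34  0.57 -3.67] open 0.0257
 shift [ 0.32 -0.05 -0.02]  turn(5deg) -0.02 alt -0.02
```

View pics/side4z.png

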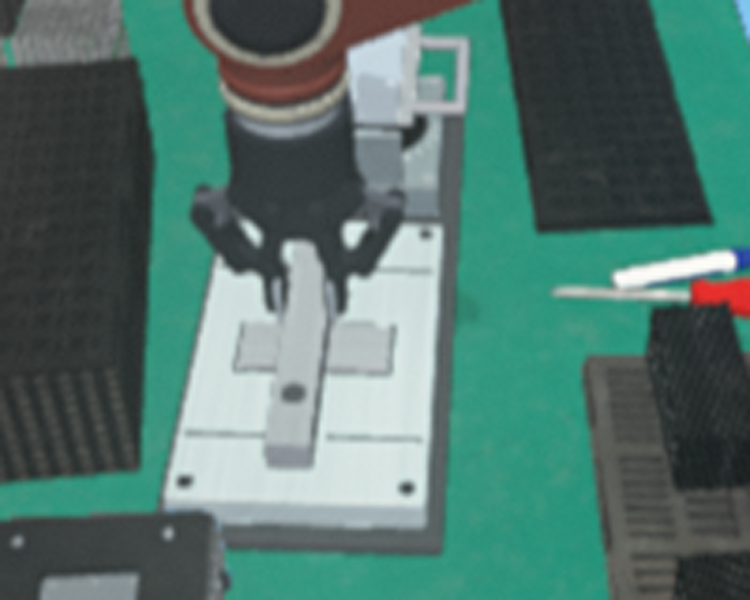

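Descend gently in small steps, watching force.

Emit:
drive_tool(commands="1 0.15 -0.03 0 0; 1 0.25 -0.03 0 0; 1 0.25 -0.03 0 0; 1 0.25 -0.03 0 0")

```text
t: 4.4
tool_pos: [0.6553, 0.0695, 0.0575]
tool_rot: [1.284, 1.159, -1.284]
contact_force: [-0.3, 0.3, -3.6]
opening: 0.0258
```

Emit:
drive_tool(commands="1 0.05 0 0 0; 1 0.05 0 0 0; 1 0.05 0 0 0")

```text
t: 4.65
tool_pos: [0.6555, 0.0696, 0.0556]
tool_rot: [1.284, 1.159, -1.284]
contact_force: [0.3, -0.8, -3.7]
opening: 0.0258
```

Emit:
drive_tool(commands="1 0.04 0 0 0; 1 0.04 0 0 0; 1 0.04 0 0 0")

```text
t: 4.9
tool_pos: [0.656, 0.0696, 0.0548]
tool_rot: [1.285, 1.159, -1.283]
contact_force: [-1.7, 1.0, -0.1]
opening: 0.0258
```

Emit:
drive_tool(commands="1 0.03 0 0 0; 1 0.03 0 0 0; 1 0.03 0 0 0")

```text
t: 5.15
tool_pos: [0.656, 0.0696, 0.0547]
tool_rot: [1.284, 1.159, -1.284]
contact_force: [-4.3, -0.4, 5.8]
opening: 0.0258
```

Emit:
drive_tool(commands="1 -0.05 0 0 0; 1 -0.05 0 0 0; 0.2 -0.05 0 0 0; -0.1 -0.05 0 0 0; -0.1 -0.05 0 0 0; -0.1 -0.4 0 0 0; -0.1 -1.2 0 0 0; -0.1 -2 0 0 0")

```text
t: 5.82
tool_pos: [0.6544, 0.0695, 0.1328]
tool_rot: [1.283, 1.161, -1.287]
contact_force: [1.0, -0.6, 0.1]
opening: 0.0472
```

Emit:
drive_tool(commands="-0.1 -0.5 0 0.8 0; 0.4 -0.5 0 1.6 0; 1 -0.5 0 2.4 0;1 -0.5 0 2.4 0; 1 -0.5 0 2.4 0; 1 -0.5 0 2.4 0")

```text
t: 6.32
tool_pos: [0.646, -0.0258, 0.1536]
tool_rot: [1.285, 1.159, -1.284]
contact_force: [-0.0, 0.8, -1.1]
opening: 0.0002
```

```bash
python3 snap.py wrist 5; python3 snap.py side 5 200 400 140 300;python3 pl.py 654.8 69.5 100 -5.85
```

```text
t 6.42 pos [ 0.6459 -0.0249  0.1531] jawyaw -5.8 q6 -0.053 F [0.1  0.5  0.46] open 0.0
 shift [ 1.33 -0.02 -2.37]  turn(5deg) 0.01 alt 0.01
```

View pics/wrist5.png

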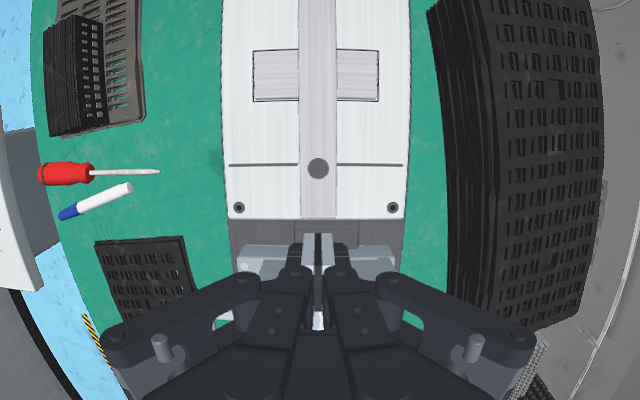

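View pics/side5z.png

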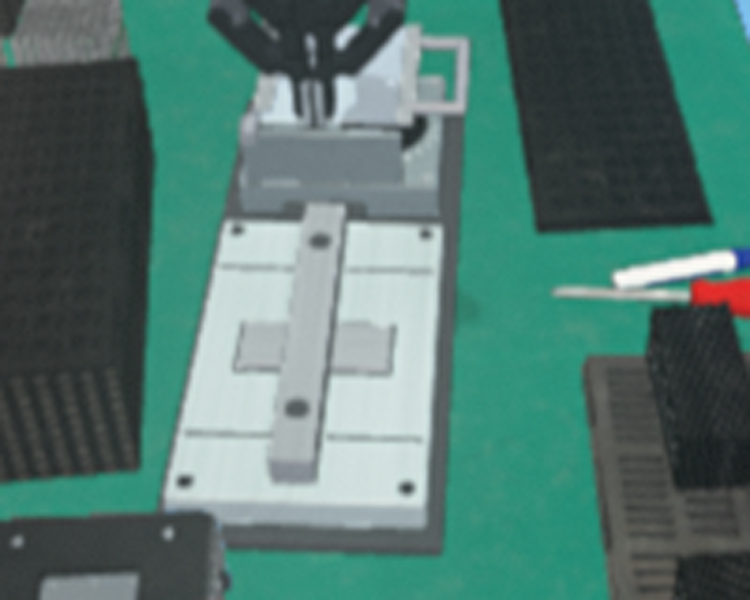

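```bash
python3 - <<'E'
from h import *
z=np.load("wrist5.npz");K,T=z["K"],z["T"]
print("bar right end",castw([[302,217],[337,217]],K,T,.0685)[:,:2]*1000)
q=castw([[253,50],[378,50],[379,101],[253,101]],K,T,.044)[:,:2]*1000;print("pad",q.mean(0))
q=castw([[228,217],[403,217]],K,T,.04)[:,:2]*1000;print("plate R edge",q,q.mean(0)+125*np.array([.1019,.9948]))
z=np.load("side5.npz");K,T=z["K"],z["T"]
s=200/750
print("bar left end side",cast([[200+270*s,140+460*s],[200+320*s,140+460*s]],K,T,.0685)[:,:2]*1000)
print("bar right end side",cast([[200+303*s,140+205*s],[200+345*s,140+207*s]],K,T,.0685)[:,:2]*1000)
E
```

```text
bar right end [[633.0363 -37.3599]
 [660.204  -40.1732]]
pad [655.1039  72.9137]
plate R edge [[563.6437 -40.7151]
 [720.5796 -56.8681]] [654.8491  75.5584]
bar left end side [[678.5479 190.0037]
 [648.9375 191.9686]]
bar right end side [[660.6617 -36.0135]
 [631.154  -31.7371]]
```

```bash
python3 pl.py 667.5 178 90 -5.85; python3 pl.py 667.5 178 71 -5.85
```

```text
t 6.42 pos [ 0.6459 -0.0249  0.1531] jawyaw -5.8 q6 -0.053 F [0.1  0.5  0.46] open 0.0
 shift [ 1.58  0.03 -5.1 ]  turn(5deg) 0.01 alt 0.01
t 6.42 pos [ 0.6459 -0.0249  0.1531] jawyaw -5.8 q6 -0.053 F [0.1  0.5  0.46] open 0.0
 shift [ 2.05  0.03 -5.1 ]  turn(5deg) 0.01 alt 0.01
```

Emit:
drive_tool(commands="1 0 0 -0.8 0; 1 0 0 -1.7 0; 1 0 0 -2.5 0; 1 0 0 -3.4 0; 1 0 0 -4.2 0; 1 0.6 0 -4.9 0; 1 1.2 0 -5.09 0; 1 1.5 0 -5.09 0")

```text
t: 7.08
tool_pos: [0.6645, 0.1802, 0.0896]
tool_rot: [1.278, 1.164, -1.284]
contact_force: [-0.8, -0.5, -1.3]
opening: -0.0001
```

```bash
python3 pl.py 667.5 178 70 -5.85; python3 snap.py side 6 200 400 140 300
```

```text
t 7.08 pos [0.6645 0.1802 0.0896] jawyaw -5.57 q6 0.254 F [-0.81 -0.47 -1.34] open -0.0001
 shift [0.49 0.08 0.05]  turn(5deg) 0.06 alt 0.06
```

View pics/side6z.png

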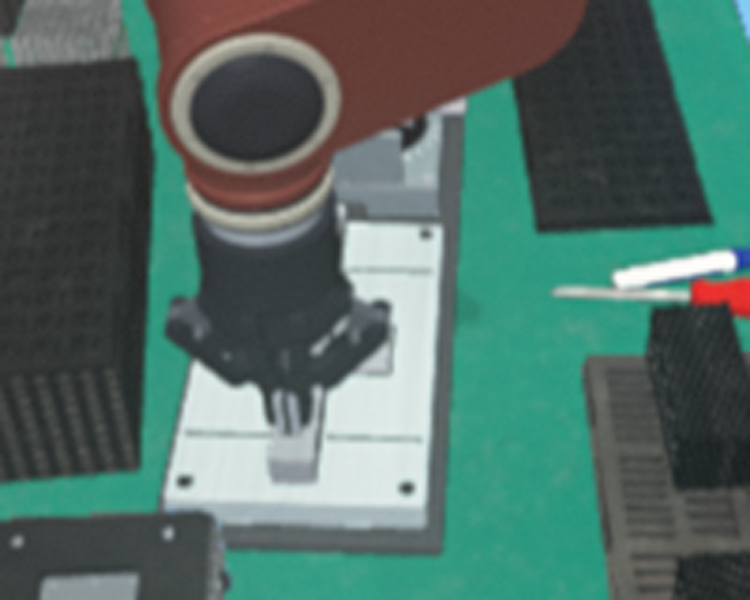

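Emit:
drive_tool(commands="1 0.15 0.05 0.05 0; 1 0.3 0.05 0.05 0; 1 0.36 0.05 0.05 0; 1 0.36 0.05 0.05 0; 1 0.36 0.05 0.05 0")

```text
t: 7.55
tool_pos: [0.669, 0.1737, 0.0794]
tool_rot: [1.286, 1.158, -1.284]
contact_force: [-0.3, -0.2, 0.6]
opening: -0.0001
```

Emit:
drive_tool(commands="1 0.06 0 0 0; 1 0.06 0 0 0; 1 0.06 0 0 0")

```text
t: 7.8
tool_pos: [0.6684, 0.1742, 0.0763]
tool_rot: [1.285, 1.159, -1.284]
contact_force: [-0.2, -0.3, -0.0]
opening: -0.0002
```

Emit:
drive_tool(commands="1 0.06 0 0 0; 1 0.06 0 0 0; 1 0.06 0 0 0")

```text
t: 8.05
tool_pos: [0.6682, 0.1744, 0.0734]
tool_rot: [1.284, 1.159, -1.284]
contact_force: [0.4, 0.6, -0.2]
opening: -0.0
```

Emit:
drive_tool(commands="1 0.05 0 -0.08 0; 1 0.08 0 -0.08 0; 1 0.08 0 -0.08 0; 1 0.08 0 -0.08 0")

```text
t: 8.38
tool_pos: [0.6685, 0.1776, 0.0702]
tool_rot: [1.284, 1.159, -1.284]
contact_force: [-0.3, 0.8, -0.4]
opening: 0.0001
```

Emit:
drive_tool(commands="1 0.04 0 0 0; 1 0.04 0 0 0; 1 0.04 0 0 0")

```text
t: 8.63
tool_pos: [0.6686, 0.1775, 0.0687]
tool_rot: [1.284, 1.159, -1.284]
contact_force: [0.3, -1.0, -1.2]
opening: -0.0002
```

Emit:
drive_tool(commands="1 0.04 0 0 0; 1 0.04 0 0 0; 1 0.04 0 0 0")

```text
t: 8.88
tool_pos: [0.6688, 0.1776, 0.0674]
tool_rot: [1.284, 1.159, -1.284]
contact_force: [0.5, -0.0, -0.6]
opening: 0.0001
```

Emit:
drive_tool(commands="1 0.04 0 0 0; 1 0.04 0 0 0; 1 0.04 0 0 0")

```text
t: 9.13
tool_pos: [0.6687, 0.1776, 0.0657]
tool_rot: [1.284, 1.159, -1.284]
contact_force: [0.3, 0.4, 2.4]
opening: 0.0002
```

Emit:
drive_tool(commands="1 0.04 0 0 0; 1 0.04 0 0 0; 1 0.04 0 0 0")

```text
t: 9.38
tool_pos: [0.6691, 0.1777, 0.0648]
tool_rot: [1.285, 1.159, -1.283]
contact_force: [0.2, 0.9, 3.9]
opening: -0.0
```

Emit:
drive_tool(commands="1 0.04 0 0 0; 1 0.04 0 0 0; 1 0.04 0 0 0")

```text
t: 9.63
tool_pos: [0.6693, 0.1777, 0.0646]
tool_rot: [1.285, 1.158, -1.283]
contact_force: [-4.2, 0.5, 9.9]
opening: 0.0001
```

```bash
python3 snap.py side 7 200 400 140 300
```

Emit:
drive_tool(commands="1 -0.2 0 0 0; 1 -0.8 0 0 0; 1 -1.2 0 0.5 0; 1 -1.2 0 1.4 0; 1 -1.2 0 2.3 0; 1 -1.2 0 3.2 0; 1 -1.2 0 4.1 0; 1 -1.2 0 5.0 0")

```text
t: 10.35
tool_pos: [0.6473, -0.0231, 0.1099]
tool_rot: [1.283, 1.16, -1.285]
contact_force: [0.4, -0.3, 0.2]
opening: 0.0001
```

Emit:
drive_tool(commands="1 0.2 0 0.18 0; 1 0.4 0 0.18 0; 1 0.6 0 0.18 0; 1 0.6 0 0.18 0; 1 0.6 0 0.18 0")

```text
t: 10.77
tool_pos: [0.6466, -0.0269, 0.0848]
tool_rot: [1.282, 1.162, -1.285]
contact_force: [-0.8, -0.0, -0.3]
opening: -0.0001
```

```bash
python3 pl.py 646.8 -27 70 -5.85; python3 snap.py side 8 200 400 140 300; python3 -c "
import cv2,numpy as np
cv2.imwrite('pics/c78.png',np.hstack([cv2.resize(cv2.imread(f'pics/side{k}z.png'),(400,320)) for k in (7,8)]))"
```

```text
t 10.77 pos [ 0.6466 -0.0269  0.0848] jawyaw -5.76 q6 -0.056 F [-0.81 -0.05 -0.27] open -0.0001
 shift [0.37 0.01 0.  ]  turn(5deg) 0.02 alt 0.02
```

View pics/c78.png

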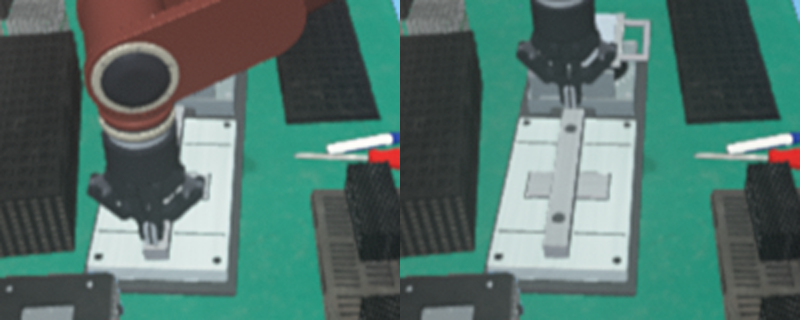

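Emit:
drive_tool(commands="1 0.15 0 0 0; 1 0.3 0 0 0; 1 0.36 0 0 0; 1 0.36 0 0 0; 1 0.36 0 0 0")

```text
t: 11.23
tool_pos: [0.6473, -0.0284, 0.0717]
tool_rot: [1.284, 1.16, -1.284]
contact_force: [-0.3, 0.4, 0.1]
opening: 0.0005
```

Emit:
drive_tool(commands="1 0.05 0 0 0; 1 0.08 0 0 0; 1 0.08 0 0 0; 1 0.08 0 0 0")

```text
t: 11.57
tool_pos: [0.6475, -0.0286, 0.0689]
tool_rot: [1.284, 1.159, -1.284]
contact_force: [-0.6, 1.0, -0.3]
opening: -0.0001
```

Emit:
drive_tool(commands="1 0.03 0 0 0; 1 0.06 0 0 0; 1 0.06 0 0 0; 1 0.06 0 0 0")

```text
t: 11.9
tool_pos: [0.6477, -0.0288, 0.0667]
tool_rot: [1.284, 1.158, -1.284]
contact_force: [-0.4, -1.3, 1.7]
opening: 0.0001
```

Emit:
drive_tool(commands="1 0.03 0 0 0; 1 0.05 0 0 0; 1 0.05 0 0 0; 1 0.05 0 0 0")

```text
t: 12.23
tool_pos: [0.6478, -0.0287, 0.0648]
tool_rot: [1.284, 1.158, -1.284]
contact_force: [-0.6, -1.0, 2.2]
opening: -0.0003
```

Emit:
drive_tool(commands="1 0.04 0 0 0; 1 0.04 0 0 0; 1 0.04 0 0 0")

```text
t: 12.48
tool_pos: [0.648, -0.0288, 0.0647]
tool_rot: [1.284, 1.158, -1.284]
contact_force: [-3.3, -1.5, 9.3]
opening: 0.0001
```

Emit:
drive_tool(commands="1 0.03 0 0 0; 1 0.03 0 0 0; 1 0.03 0 0 0")

```text
t: 12.73
tool_pos: [0.6482, -0.0289, 0.0646]
tool_rot: [1.284, 1.158, -1.284]
contact_force: [-4.5, -1.6, 14.0]
opening: -0.0004
```

Emit:
drive_tool(commands="1 -0.3 0 0 0; 1 -1.1 0 0 0; 1 -1.9 0 0 0; 1 -2.6 -0.5 0.6 0; 0.6 -2.6 -1.2 1.3 0; 0.6 -2.6 -1.9 2 0; 0.6 -2.6 -2.3 2.6 0; 0.6 -2.6 -2.3 2.6 0")

```text
t: 13.4
tool_pos: [0.5424, -0.125, 0.1653]
tool_rot: [1.286, 1.158, -1.288]
contact_force: [0.5, -0.8, -0.1]
opening: 0.0173
```

```bash
python3 snap.py wrist 9; python3 pl.py 542 -142.4 78 -5.85
```

```text
t 13.45 pos [ 0.5439 -0.1237  0.1654] jawyaw -6.04 q6 -0.252 F [0.02 0.17 0.77] open 0.0172
 shift [2.18 0.   0.47]  turn(5deg) -0.04 alt -0.04
```

View pics/wrist9.png

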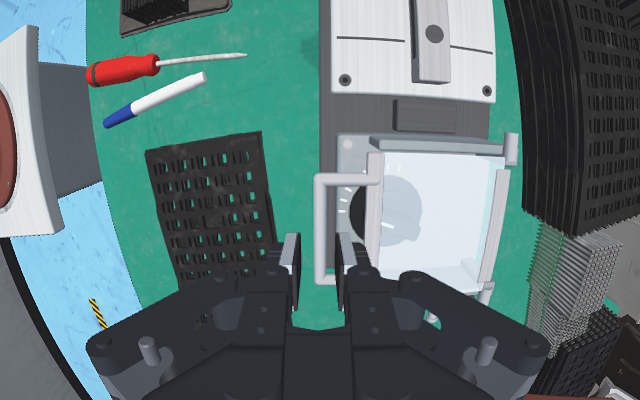

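```bash
python3 - <<'E'
from h import *
z=np.load("wrist9.npz");K,T=z["K"],z["T"]
print(castw([[320,178],[320,229],[320,281]],K,T,.096)*1000)
print("knob",castw([[420,200],[385,208]],K,T,.082)*1000)
E
```

```text
[[ 546.6733 -103.8856   96.    ]
 [ 542.713  -141.9163   96.    ]
 [ 538.1375 -186.2047   96.    ]]
knob [[ 623.1872 -132.2898   82.    ]
 [ 594.3352 -135.6919   82.    ]]
```

Emit:
drive_tool(commands="0.5 0.5 0 0.3 0; 0.5 1 0 0.5 0; 0.5 1 0 0.5 0; 0.5 1 0 0.5 0")

```text
t: 13.78
tool_pos: [0.5427, -0.1414, 0.1241]
tool_rot: [1.284, 1.163, -1.286]
contact_force: [0.2, -0.1, 1.0]
opening: 0.0216
```

```bash
python3 snap.py wrist 10; python3 pl.py 542.4 -143.5 77 -5.85
```

```text
t 13.83 pos [ 0.5437 -0.1417  0.1256] jawyaw -5.83 q6 -0.286 F [ 0.61 -0.25 -0.22] open 0.021
 shift [ 1.22 -0.03  0.05]  turn(5deg) 0.0 alt 0.0
```

View pics/wrist10.png

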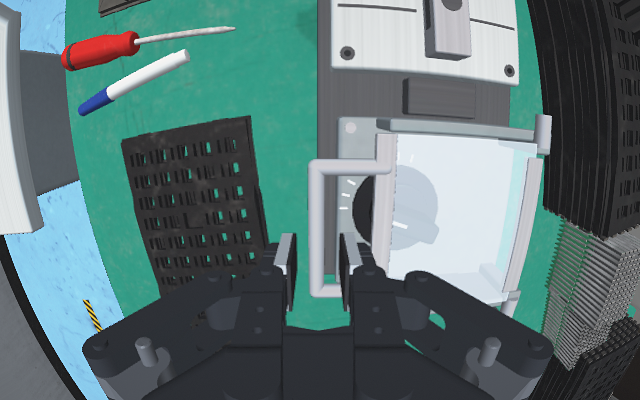

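Emit:
drive_tool(commands="0.5 0.4 -0.03 0.03 0; 0.5 0.8 -0.03 0.03 0; 0.5 1.1 -0.03 0.03 0; 0.5 1.15 -0.03 0.03 0; 0.5 1.15 -0.03 0.03 0; 1 1.15 -0.03 0.03 0; 1 1.15 -0.03 0.03 0; 1 1.15 -0.03 0.03 0", newtons=40)

```text
t: 14.5
tool_pos: [0.5415, -0.1434, 0.0805]
tool_rot: [1.284, 1.161, -1.285]
contact_force: [-5.0, 1.7, 2.3]
opening: 0.0077
```

```bash
python3 snap.py wrist 11; python3 pl.py 542.4 -143.5 77 -5.85
```

```text
t 14.55 pos [ 0.5415 -0.1434  0.0805] jawyaw -5.85 q6 -0.289 F [-4.52  0.84  2.86] open 0.0081
 shift [0.09 0.02 0.  ]  turn(5deg) -0.0 alt -0.0
```

View pics/wrist11.png

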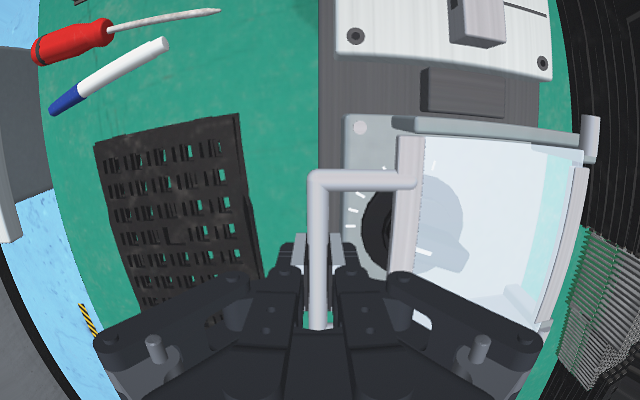

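Emit:
drive_tool(commands="1 -0.37 0.02 0 0; 1 -0.75 0.08 0 0; 1 -1.18 0.19 0 0; 1 -1.6 0.36 0 0; 1 -1.99 0.57 0 0; 1 -2.36 0.83 0 0; 1 -2.69 1.14 0 0; 1 -2.94 1.42 0 0")

```text
t: 15.22
tool_pos: [0.5974, -0.1492, 0.2013]
tool_rot: [1.282, 1.162, -1.287]
contact_force: [-10.4, 2.7, 9.5]
opening: 0.0079
```

Emit:
drive_tool(commands="1 -0.22 0.3 0 0; 1 -0.4 0.63 0 0; 1 -0.56 0.97 0 0; 1 -0.68 1.33 0 0; 1 -0.76 1.69 0 0; 1 -0.79 1.92 0 0; 1 -0.8 2.05 0 0; 1 -0.8 2.05 0 0")

```text
t: 15.88
tool_pos: [0.6823, -0.158, 0.2328]
tool_rot: [1.286, 1.154, -1.28]
contact_force: [-1.1, 0.5, 6.3]
opening: 0.008
```

```bash
python3 snap.py side 12 200 400 100 260; python3 pl.py 542.4 -143.5 77 -5.85
```

```text
t 15.93 pos [ 0.6819 -0.158   0.2328] jawyaw -5.85 q6 -0.232 F [-0.79  0.69  5.48] open 0.0082
 shift [ 3.88 -3.53 -0.01]  turn(5deg) 0.0 alt 0.0
```

View pics/side12z.png

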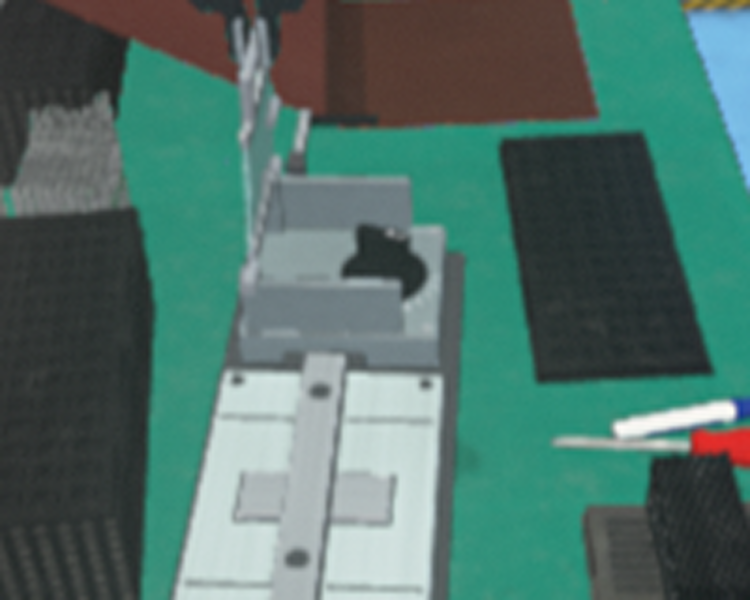

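Emit:
drive_tool(commands="0.7 0 0 0 0; 0.4 0 0 0 0; 0.4 -0.1 0 0 0; 0.4 -0.6 0 0 0; 0.4 -1.4 0 0 0; 0.4 -1.6 -0.6 0.2 -1.4; 0.4 -1.6 -1.2 0.6 -2.8; 0.4 -1.6 -1.6 1.2 -4.2")

```text
t: 16.6
tool_pos: [0.611, -0.1981, 0.2953]
tool_rot: [1.006, 1.323, -1.005]
contact_force: [-0.3, -0.7, -1.0]
opening: 0.0262
```

```bash
python3 snap.py side 13 200 400 100 260; python3 pl.py 617 -292 180 84.15
```

```text
t 16.65 pos [ 0.6082 -0.2028  0.2945] jawyaw 15.64 q6 -0.709 F [ 0.76 -2.35 -0.27] open 0.0255
 shift [ 2.87 -0.38  2.2 ]  turn(5deg) -13.7 alt -13.7
```

View pics/side13z.png

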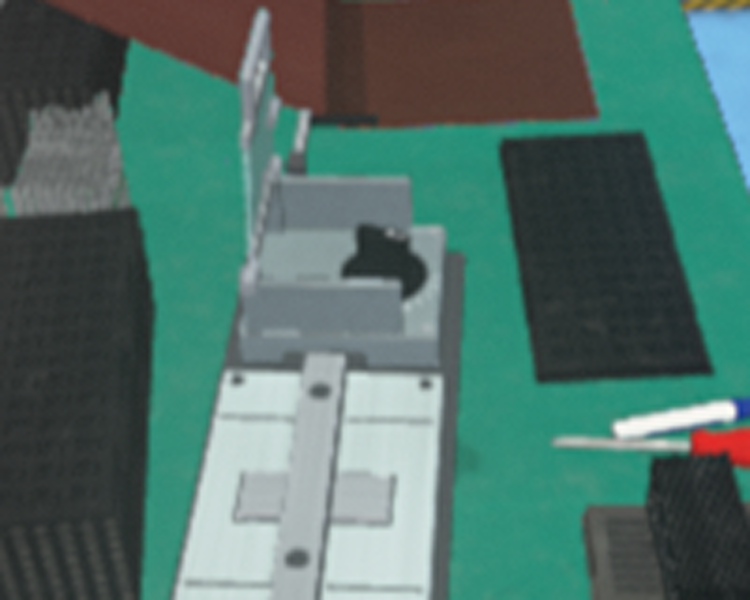

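Cover stays up. Move above the stay handle with the camera toward the robot.

Emit:
drive_tool(commands="0.2 0 -0.3 0.6 -1.4; 0.2 0 -0.4 1.2 -2.8; 0.2 0 -0.4 1.8 -4.2; 0.2 0 -0.38 2.2 -5.6; 0.2 0 -0.38 2.2 -7; 0.2 0 -0.38 2.2 -8.4; 0.2 0.5 -0.38 2.2 -9.8; 0.2 1 -0.38 2.2 -11.2")

```text
t: 17.32
tool_pos: [0.6207, -0.2887, 0.2549]
tool_rot: [0.253, 1.552, -0.256]
contact_force: [0.2, 0.3, 0.2]
opening: 0.0338
```

Emit:
drive_tool(commands="0.2 0.5 0 0 -1.4; 0.2 1 0 0 -2.5; 0.2 1.5 0 0 -2.5; 0.2 1.5 0 0 -2.5; 0.2 1.5 0 0 -2.5")

```text
t: 17.73
tool_pos: [0.619, -0.2875, 0.1916]
tool_rot: [0.089, 1.572, -0.087]
contact_force: [-0.4, -0.8, -0.5]
opening: 0.0344
```

```bash
python3 snap.py wrist 14; python3 pl.py 617 -292 78 84.15
```

```text
t 17.78 pos [ 0.6199 -0.288   0.1937] jawyaw 83.6 q6 -2.003 F [ 1.3  -0.61  0.42] open 0.0341
 shift [ 2.89 -0.11 -0.06]  turn(5deg) -0.11 alt -0.11
```

View pics/wrist14.png

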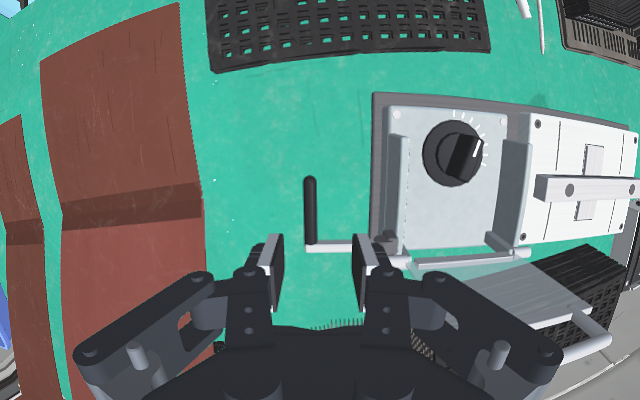

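```bash
python3 - <<'E'
from h import *
z=np.load("wrist14.npz");K,T=z["K"],z["T"]
print(castw([[310,178],[310,210],[310,243]],K,T,.096)*1000)
print("knob",castw([[448,176],[472,136],[480,150],[455,182]],K,T,.089)*1000, castw([[453,152]],K,T,.06)*1000)
E
python3 -c "
import cv2
im=cv2.imread('pics/wrist14.png')[90:220,380:540];cv2.imwrite('pics/k14.png',cv2.resize(im,None,fx=4,fy=4,interpolation=cv2.INTER_CUBIC))"
```

```text
[[ 602.0502 -291.9554   96.    ]
 [ 628.296  -295.0742   96.    ]
 [ 657.2538 -298.5631   96.    ]]
knob [[ 614.054  -174.3338   89.    ]
 [ 580.8728 -149.6658   89.    ]
 [ 593.6327 -141.746    89.    ]
 [ 620.0546 -167.5275   89.    ]] [[ 598.3473 -155.8132   60.    ]]
```

View pics/k14.png

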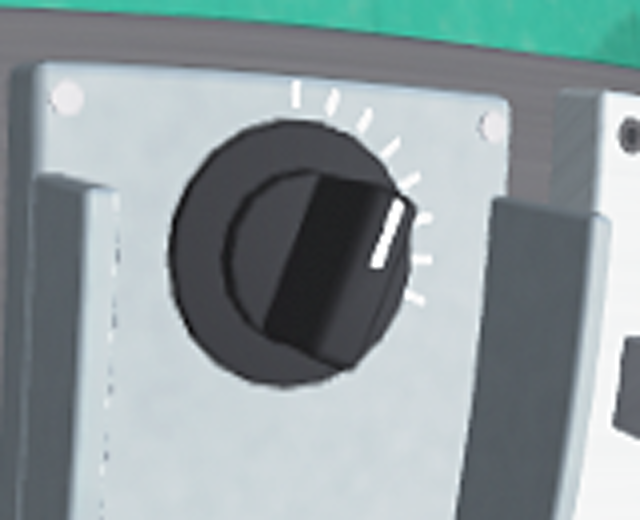

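Emit:
drive_tool(commands="0.2 0.8 -0.15 -0.06 -0.1; 0.2 1.6 -0.15 -0.06 -0.1; 0.2 2.2 -0.15 -0.06 -0.1; 0.2 2.2 -0.15 -0.06 -0.1; 0.2 2.2 -0.15 -0.06 -0.1")

```text
t: 18.2
tool_pos: [0.6168, -0.2936, 0.1056]
tool_rot: [0.081, 1.57, -0.08]
contact_force: [1.1, -0.6, -0.2]
opening: 0.0342
```

```bash
python3 snap.py wrist 15; python3 pl.py 617 -293.5 78 84.15
```

```text
t 18.25 pos [ 0.618  -0.2943  0.1078] jawyaw 84.13 q6 -2.021 F [ 0.33 -0.52  0.6 ] open 0.0339
 shift [ 0.74  0.02 -0.03]  turn(5deg) -0.0 alt -0.0
```

View pics/wrist15.png

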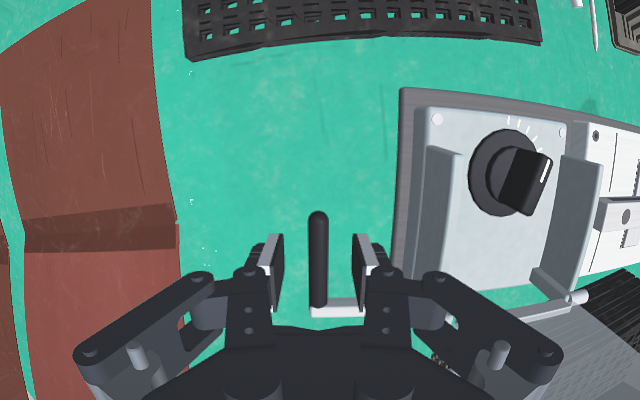

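Emit:
drive_tool(commands="0.2 0.4 0.02 -0.03 0; 0.2 0.7 0.02 -0.03 0; 0.2 0.7 0.02 -0.03 0; 0.2 0.7 0.02 -0.03 0; 1 0.7 0.02 -0.03 0; 1 0.7 0.02 -0.03 0; 1 0.7 0.02 -0.03 0; 1 0.7 0.02 -0.03 0", newtons=30)

```text
t: 18.92
tool_pos: [0.6164, -0.2934, 0.0787]
tool_rot: [0.079, 1.567, -0.082]
contact_force: [-0.5, -1.2, 3.0]
opening: 0.01
```

```bash
python3 pl.py 617 -293.5 78 84.15
```

```text
t 18.92 pos [ 0.6164 -0.2934  0.0787] jawyaw 84.13 q6 -2.021 F [-0.47 -1.2   3.01] open 0.01
 shift [ 0.02 -0.    0.02]  turn(5deg) -0.0 alt -0.0
```

Emit:
drive_tool(commands="1 -0.31 0.03 0 0; 1 -0.6 0.12 0 0; 1 -0.87 0.27 0 0; 1 -1.11 0.47 0 0; 1 -1.3 0.71 0 0; 1 -1.44 0.99 0 0; 1 -1.52 1.29 0 0; 1 -1.55 1.56 0 0")

```text
t: 19.58
tool_pos: [0.6227, -0.233, 0.1444]
tool_rot: [0.077, 1.566, -0.086]
contact_force: [-4.4, -4.1, 9.3]
opening: 0.0095
```

Emit:
drive_tool(commands="1 0 0 0 0; 1 0 0.02 0 0; 1 0 0.02 0 0")

```text
t: 19.83
tool_pos: [0.6229, -0.2305, 0.1439]
tool_rot: [0.078, 1.567, -0.082]
contact_force: [-5.3, 0.3, 13.4]
opening: 0.01
```

```bash
python3 pl.py 617 -293.5 78 84.15;  python3 snap.py wrist 16; python3 snap.py side 16 200 400 100 260
```

```text
t 19.83 pos [ 0.6229 -0.2305  0.1439] jawyaw 84.16 q6 -1.934 F [-5.32  0.3  13.36] open 0.01
 shift [ 1.65 -1.58  0.01]  turn(5deg) 0.0 alt 0.0
```

View pics/wrist16.png

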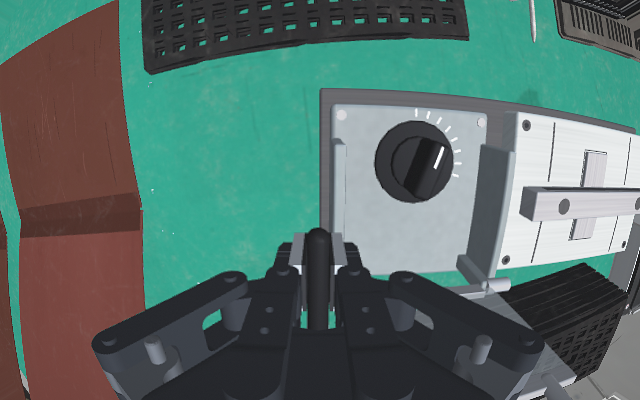

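View pics/side16z.png

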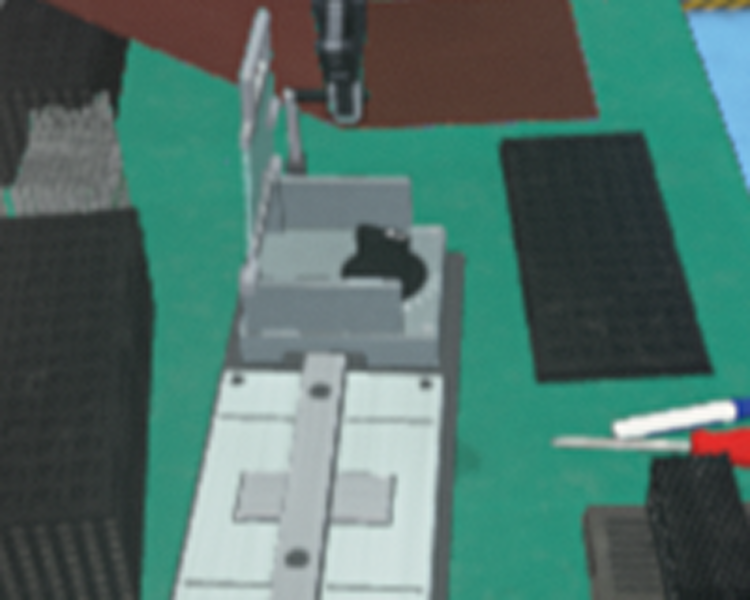

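Emit:
drive_tool(commands="0.6 0 0 0 0; 0.2 0 0 0 0; 0.2 -0.1 0 0 0; 0.2 -0.7 0 0 0; 0.2 -1.5 0 -0.2 0; 0.2 -1.6 0.7 -0.4 1.4; 0.2 -1.6 1.4 -0.6 2.8; 0.2 -1.6 2 -0.7 4.2")

```text
t: 20.6
tool_pos: [0.6021, -0.1464, 0.2042]
tool_rot: [0.373, 1.538, -0.373]
contact_force: [1.0, 0.3, 0.3]
opening: 0.0343
```

Emit:
drive_tool(commands="0.2 0 0 0 0.5; 0.2 0 0 0 0.5; 0.2 0 0 0 0.5")

```text
t: 20.85
tool_pos: [0.6022, -0.1472, 0.203]
tool_rot: [0.4, 1.534, -0.4]
contact_force: [-0.3, 0.4, -0.1]
opening: 0.0341
```

```bash
python3 pl.py 602 -152 63 60;  python3 snap.py wrist 17; python3 snap.py side 17 200 400 100 260
```

```text
t 20.85 pos [ 0.6022 -0.1472  0.203 ] jawyaw 60.74 q6 -1.42 F [-0.29  0.43 -0.1 ] open 0.0341
 shift [ 3.5  -0.11  0.06]  turn(5deg) 0.15 alt 0.15
```

View pics/wrist17.png

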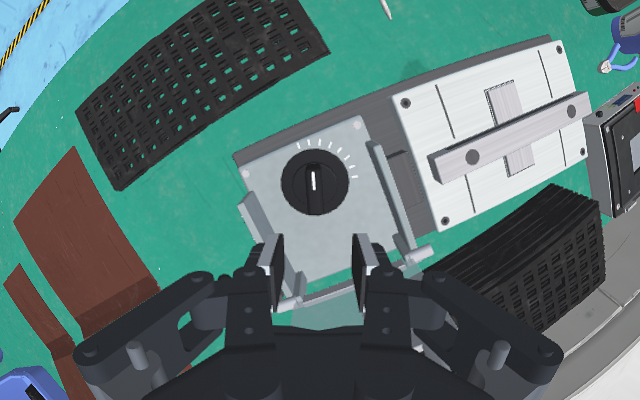

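View pics/side17z.png

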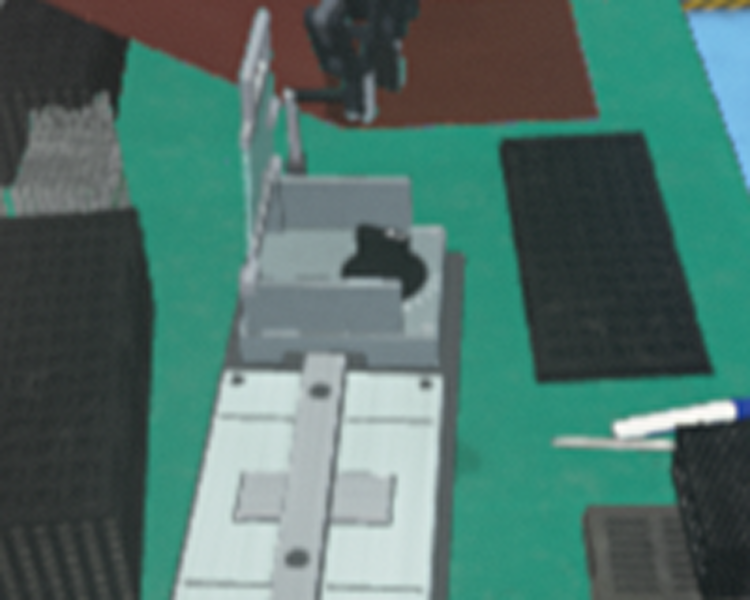

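```bash
python3 -c "
import cv2
im=cv2.imread('pics/wrist17.png')[130:230,260:380];cv2.imwrite('pics/k17.png',cv2.resize(im,None,fx=5,fy=5,interpolation=cv2.INTER_CUBIC))"
```

```text
(no output)
```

View pics/k17.png

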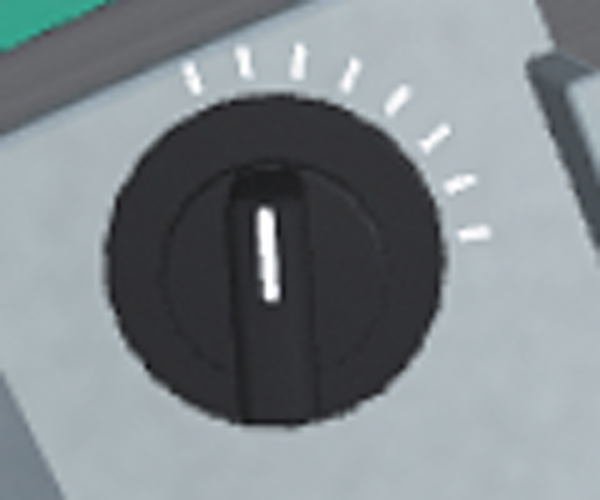

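```bash
python3 - <<'E'
from h import *
z=np.load("wrist17.npz");K,T=z["K"],z["T"]
c=lambda x,y:[260+x/5,130+y/5]
p=castw([c(266,203),c(280,425),c(273,314)],K,T,.089)*1000;print(p,np.linalg.norm(p[0]-p[1]))
d=p[1]-p[0];a=np.degrees(np.arctan2(d[1],d[0]));print("bar yaw",a,"knob",-5.85-a)
rel=(p[2][:2]-[654.8,75.2]);print("table",rel@[.9948,-.1019],rel@[.1019,.9948])
E
```

```text
[[ 584.1964 -141.7052   89.    ]
 [ 619.758  -158.9823   89.    ]
 [ 601.6445 -150.1776   89.    ]] 39.536440070666224
bar yaw -25.91211856723313 knob 20.062118567233128
table -29.913120158213893 -229.62217926205463
```

```bash
python3 pl.py 602 -150.3 66 64.1
```

```text
t 20.95 pos [ 0.6023 -0.1479  0.203 ] jawyaw 60.66 q6 -1.419 F [ 0.03 -0.41 -0.55] open 0.0345
 shift [ 3.42 -0.06  0.02]  turn(5deg) -0.69 alt -0.69
```

Emit:
drive_tool(commands="0.2 0.8 -0.06 0.02 -0.7; 0.2 1.6 -0.06 0.02 -0.7; 0.2 2.4 -0.06 0.02 -0.7; 0.2 2.8 -0.06 0.02 -0.7; 0.2 2.8 -0.06 0.02 -0.7; 0.2 2.8 -0.06 0.02 -0.7")

```text
t: 21.45
tool_pos: [0.6012, -0.1502, 0.0901]
tool_rot: [0.355, 1.544, -0.354]
contact_force: [0.0, 0.4, -0.5]
opening: 0.0343
```

```bash
python3 pl.py 602 -150.3 66 64.1;  python3 snap.py wrist 18
```

```text
t 21.45 pos [ 0.6012 -0.1502  0.0901] jawyaw 64.11 q6 -1.484 F [ 0.02  0.38 -0.47] open 0.0343
 shift [0.6  0.01 0.02]  turn(5deg) 0.0 alt 0.0
```

View pics/wrist18.png

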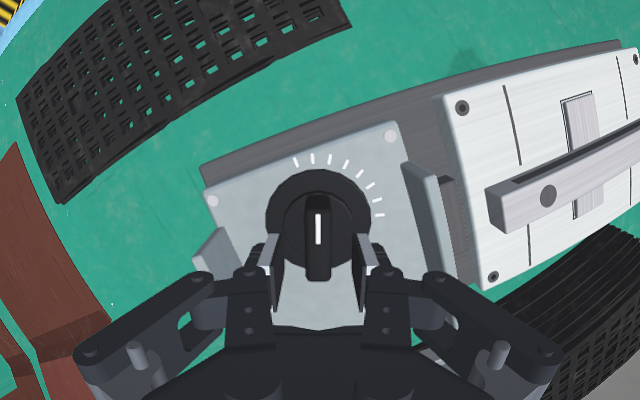

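Bar is centred and aligned between the fingers (318,245).

Emit:
drive_tool(commands="0.2 0.3 0.01 0.02 0; 0.2 0.58 0.01 0.02 0; 0.2 0.58 0.01 0.02 0; 0.2 0.58 0.01 0.02 0; 1 0.58 0.01 0.02 0; 1 0.58 0.01 0.02 0; 1 0.58 0.01 0.02 0; 1 0.58 0.01 0.02 0", newtons=80)

```text
t: 22.17
tool_pos: [0.6028, -0.1506, 0.0688]
tool_rot: [0.353, 1.541, -0.355]
contact_force: [-3.1, -3.6, 3.0]
opening: 0.0121
```

Emit:
drive_tool(commands="1 0 0 0 1; 1 0 0 0 2; 1 0 0 0 3; 1 0 0 0 4; 1 0 0 0 5; 1 0 0 0 6; 1 0 0 0 7; 1 0 0 0 8")

```text
t: 22.83
tool_pos: [0.6021, -0.1515, 0.0689]
tool_rot: [0.894, 1.378, -0.9]
contact_force: [-6.1, -5.3, 4.5]
opening: 0.0121
```

```bash
python3 pl.py 602 -150.3 66 64.1; python3 -c "
from station import ctrl; print(ctrl.get_obs()['wrist_torque'])"
```

```text
t 22.83 pos [ 0.6021 -0.1515  0.0689] jawyaw 23.9 q6 -0.781 F [-6.07 -5.27  4.48] open 0.0121
 shift [ 0.07  0.01 -0.03]  turn(5deg) -8.04 alt -8.04
[-0.90164787  0.96840353  0.07915994]
```

Emit:
drive_tool(commands="1 0 0 0 1; 1 0 0 0 2; 1 0 0 0 3; 1 0 0 0 4; 1 0 0 0 5; 1 0 0 0 5.8; 1 0 0 0 6.4; 1 0 0 0 6.4")

```text
t: 23.5
tool_pos: [0.6012, -0.1517, 0.0688]
tool_rot: [1.306, 1.141, -1.315]
contact_force: [-9.4, -5.9, 6.2]
opening: 0.012
```

```bash
python3 pl.py 602 -150.3 66 64.1; python3 -c "
from station import ctrl; print(ctrl.get_obs()['wrist_torque'])"
```

```text
t 23.50 pos [ 0.6012 -0.1517  0.0688] jawyaw -7.92 q6 -0.225 F [-9.35 -5.94  6.2 ] open 0.012
 shift [ 0.07  0.02 -0.04]  turn(5deg) -14.4 alt -14.4
[-1.01939139  1.52208529  0.07779551]
```

Emit:
drive_tool(commands="1 0 0 0 0.3; 1 0 0 0 0.6; 1 0 0 0 0.6")

```text
t: 23.75
tool_pos: [0.6012, -0.1517, 0.0689]
tool_rot: [1.338, 1.116, -1.35]
contact_force: [-10.3, -6.2, 6.0]
opening: 0.0124
```

```bash
python3 pl.py 602 -150.3 66 64.1; python3 -c "
from station import ctrl; print(ctrl.get_obs()['wrist_torque'])"; python3 snap.py wrist 19
```

```text
t 23.75 pos [ 0.6012 -0.1517  0.0689] jawyaw -10.6 q6 -0.177 F [-10.3   -6.18   6.04] open 0.0124
 shift [ 0.07  0.01 -0.04]  turn(5deg) -14.94 alt -14.94
[-0.98149481  1.53508899  1.67325906]
```

View pics/wrist19.png

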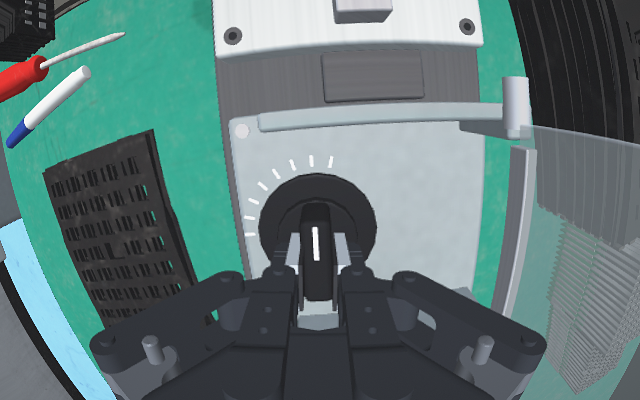

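Emit:
drive_tool(commands="0.6 0 0 0 0; 0.2 0 0 0 0; 0.2 0 0 0 0; 0.2 -0.5 0 0 0; 0.2 -1.3 0 0 0; 0.2 -2.1 0 0 0; 0.2 -2.8 0 0 0; 0.2 -2.8 0 0 0")

```text
t: 24.47
tool_pos: [0.607, -0.1508, 0.1885]
tool_rot: [1.351, 1.102, -1.338]
contact_force: [0.9, -1.0, 1.3]
opening: 0.0341
```

```bash
python3 pl.py 667.8 177 95 -5.85;python3 snap.py wrist 20; python3 snap.py side 20 200 400 100 260; python3 -c "
import cv2
im=cv2.imread('pics/wrist20.png')[0:260,180:520];cv2.imwrite('pics/k20.png',cv2.resize(im,None,fx=2.2,fy=2.2,interpolation=cv2.INTER_CUBIC))"
```

```text
t 24.47 pos [ 0.607  -0.1508  0.1885] jawyaw -10.85 q6 -0.174 F [ 0.94 -1.    1.29] open 0.0341
 shift [ 2.32 -0.08 -8.34]  turn(5deg) -1.0 alt -1.0
```

View pics/k20.png

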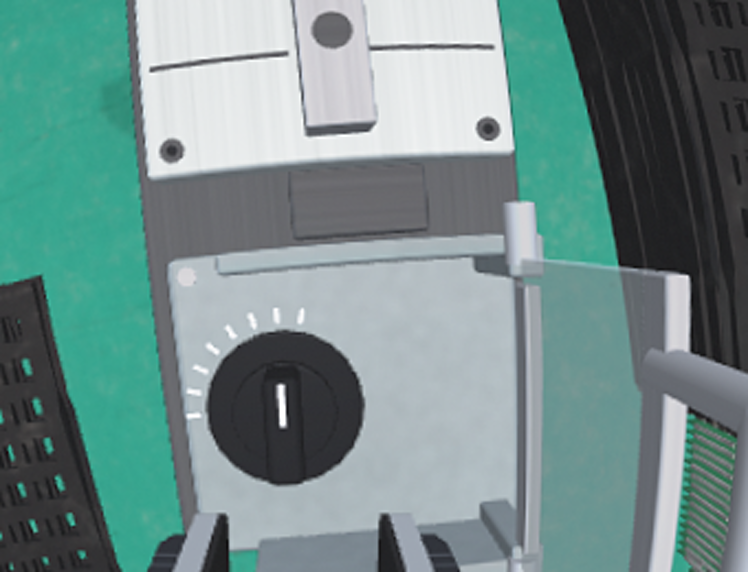

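View pics/side20z.png

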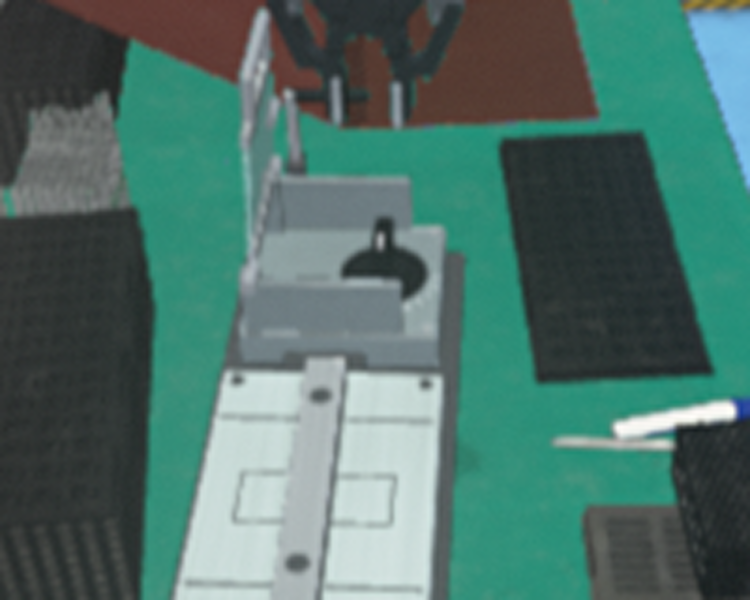

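Emit:
drive_tool(commands="1 0 0 -0.9 -0.5; 1 0 0 -1.8 -1; 1 0 0 -2.7 -1; 1 0 0 -3.6 -1; 1 0 0 -4.5 -1; 1 0 0 -5.4 -1; 1 0 0 -6.3 -1; 1 0 0 -7.2 -1")

```text
t: 25.23
tool_pos: [0.656, 0.135, 0.1774]
tool_rot: [1.282, 1.162, -1.287]
contact_force: [0.9, -0.1, -0.4]
opening: 0.0001
```

```bash
python3 pl.py 667.8 177 85 -5.85
```

```text
t 25.23 pos [0.656  0.135  0.1774] jawyaw -5.86 q6 0.194 F [ 0.9  -0.09 -0.38] open 0.0001
 shift [ 2.31  0.19 -1.08]  turn(5deg) -0.0 alt -0.0
```

Emit:
drive_tool(commands="1 0.7 0.19 -0.8 0; 1 1.4 0.19 -1 0; 1 2 0.19 -1 0; 1 2.1 0.19 -1 0; 1 2.1 0.19 -1 0; 1 2.1 0.19 -1 0")

```text
t: 25.73
tool_pos: [0.6686, 0.1717, 0.0957]
tool_rot: [1.284, 1.159, -1.285]
contact_force: [-0.2, -0.6, 0.8]
opening: -0.0003
```

```bash
python3 pl.py 667.8 177 66.5 -5.85
```

```text
t 25.73 pos [0.6686 0.1717 0.0957] jawyaw -5.89 q6 0.246 F [-0.24 -0.57  0.76] open -0.0003
 shift [ 0.73 -0.03 -0.13]  turn(5deg) -0.01 alt -0.01
```

Emit:
drive_tool(commands="1 0.3 -0.03 -0.13 0; 1 0.6 -0.03 -0.13 0; 1 0.66 -0.03 -0.13 0; 1 0.66 -0.03 -0.13 0; 1 0.66 -0.03 -0.13 0")

```text
t: 26.15
tool_pos: [0.668, 0.1771, 0.0694]
tool_rot: [1.284, 1.159, -1.285]
contact_force: [-0.3, 0.4, 1.3]
opening: -0.0002
```

Emit:
drive_tool(commands="1 0.05 0 0 0; 1 0.08 0 0 0; 1 0.08 0 0 0; 1 0.08 0 0 0")

```text
t: 26.48
tool_pos: [0.6682, 0.1773, 0.0666]
tool_rot: [1.284, 1.159, -1.284]
contact_force: [0.4, -0.2, -0.1]
opening: 0.0003
```

Emit:
drive_tool(commands="1 0.04 0 0 0; 1 0.04 0 0 0; 1 0.04 0 0 0")

```text
t: 26.73
tool_pos: [0.668, 0.1773, 0.0648]
tool_rot: [1.284, 1.159, -1.284]
contact_force: [-0.4, -0.9, 0.8]
opening: -0.0002
```

Emit:
drive_tool(commands="1 0.04 0 0 0; 1 0.04 0 0 0; 1 0.04 0 0 0")

```text
t: 26.98
tool_pos: [0.6684, 0.1774, 0.0641]
tool_rot: [1.285, 1.159, -1.284]
contact_force: [-1.8, -0.4, 4.5]
opening: 0.0001
```

Emit:
drive_tool(commands="1 0.04 0 0 0; 1 0.04 0 0 0; 1 0.04 0 0 0")

```text
t: 27.23
tool_pos: [0.6685, 0.1774, 0.064]
tool_rot: [1.284, 1.159, -1.284]
contact_force: [-4.9, -1.6, 11.2]
opening: -0.0002
```

Emit:
drive_tool(commands="1 -0.2 0 0 0; 1 -0.8 0 0 0; 1 -1.1 0 0.5 0; 1 -1.1 0 1.4 0; 1 -1.1 0 2.3 0; 1 -1.1 0 3.2 0; 1 -1.1 0 4.1 0; 1 -1.1 0 5.0 0")

```text
t: 27.9
tool_pos: [0.6472, -0.0232, 0.1055]
tool_rot: [1.284, 1.159, -1.284]
contact_force: [0.1, -0.9, 0.4]
opening: 0.0001
```

Emit:
drive_tool(commands="1 0.3 0 0.18 0; 1 0.5 0 0.18 0; 1 0.7 0 0.18 0; 1 0.7 0 0.18 0; 1 0.7 0 0.18 0")

```text
t: 28.32
tool_pos: [0.6462, -0.0272, 0.0762]
tool_rot: [1.282, 1.162, -1.284]
contact_force: [0.4, -0.6, 1.4]
opening: 0.0001
```

```bash
python3 pl.py 647.3 -28 66.5 -5.85
```

```text
t 28.32 pos [ 0.6462 -0.0272  0.0762] jawyaw -5.76 q6 -0.057 F [ 0.43 -0.63  1.36] open 0.0001
 shift [0.24 0.03 0.02]  turn(5deg) 0.02 alt 0.02
```

Emit:
drive_tool(commands="1 0.1 0 0 0; 1 0.2 0 0 0; 1 0.2 0 0 0; 1 0.2 0 0 0")

```text
t: 28.65
tool_pos: [0.6468, -0.0283, 0.0694]
tool_rot: [1.284, 1.16, -1.284]
contact_force: [-0.4, 0.1, 0.8]
opening: 0.0001
```

Emit:
drive_tool(commands="1 0.04 0 0 0; 1 0.04 0 0 0; 1 0.04 0 0 0")

```text
t: 28.9
tool_pos: [0.647, -0.0288, 0.0682]
tool_rot: [1.284, 1.159, -1.284]
contact_force: [0.2, 0.4, -1.0]
opening: 0.0004
```

Emit:
drive_tool(commands="1 0.04 0 0 0; 1 0.04 0 0 0; 1 0.04 0 0 0")

```text
t: 29.15
tool_pos: [0.6469, -0.0289, 0.0664]
tool_rot: [1.284, 1.159, -1.284]
contact_force: [-0.5, 0.4, -0.3]
opening: -0.0002
```

Emit:
drive_tool(commands="1 0.04 0 0 0; 1 0.04 0 0 0; 1 0.04 0 0 0")

```text
t: 29.4
tool_pos: [0.6468, -0.0288, 0.0647]
tool_rot: [1.284, 1.159, -1.284]
contact_force: [-1.2, -0.0, -0.7]
opening: -0.0001
```

Emit:
drive_tool(commands="1 0.04 0 0 0; 1 0.04 0 0 0; 1 0.04 0 0 0")

```text
t: 29.65
tool_pos: [0.6473, -0.0289, 0.0641]
tool_rot: [1.284, 1.159, -1.284]
contact_force: [-1.5, -0.7, 4.2]
opening: 0.0003
```

Emit:
drive_tool(commands="1 0.04 0 0 0; 1 0.04 0 0 0; 1 0.04 0 0 0")

```text
t: 29.9
tool_pos: [0.6473, -0.0289, 0.064]
tool_rot: [1.284, 1.159, -1.284]
contact_force: [-5.8, 0.1, 12.1]
opening: -0.0001
```

```bash
python3 pl.py 600 -200 220 84.15
```

```text
t 29.90 pos [ 0.6473 -0.0289  0.064 ] jawyaw -5.85 q6 -0.057 F [-5.84  0.14 12.07] open -0.0001
 shift [-3.9  -0.74  4.38]  turn(5deg) -18.0 alt 18.0
```

Emit:
drive_tool(commands="1 -0.3 0 0 0; 1 -1.1 0 0 0; 1 -2 -0.3 0 0; 1 -2.9 -0.6 0.4 -1.4; 0.6 -3.6 -0.8 1.1 -2.8; 0.2 -3.9 -0.8 1.9 -4.2; 0.2 -3.9 -0.8 2.7 -5.6; 0.2 -3.9 -0.8 3.5 -7")

```text
t: 30.57
tool_pos: [0.6014, -0.1663, 0.2203]
tool_rot: [0.822, 1.405, -0.821]
contact_force: [0.3, 0.2, -0.8]
opening: 0.0344
```

```bash
python3 pl.py 617 -232 200 84.15
```

```text
t 30.57 pos [ 0.6014 -0.1663  0.2203] jawyaw 29.52 q6 -0.904 F [ 0.27  0.24 -0.76] open 0.0344
 shift [ 0.51 -0.47  1.62]  turn(5deg) -10.93 alt -10.93
```

Emit:
drive_tool(commands="0.2 0 -0.2 0.5 -1.4; 0.2 0 -0.4 1 -2.8; 0.2 0 -0.47 1.6 -4.2; 0.2 0 -0.47 1.6 -5.6; 0.2 0 -0.47 1.6 -7; 0.2 0 -0.47 1.6 -8.4; 0.2 0 -0.47 1.6 -9.8; 0.2 0 -0.47 1.6 -10.9")

```text
t: 31.23
tool_pos: [0.6155, -0.23, 0.2175]
tool_rot: [0.083, 1.569, -0.083]
contact_force: [-0.3, 0.0, -0.4]
opening: 0.0341
```

Emit:
drive_tool(commands="0.2 0 0 0 0; 0.2 0 0 0 0")

```text
t: 31.4
tool_pos: [0.6155, -0.2299, 0.2176]
tool_rot: [0.089, 1.569, -0.089]
contact_force: [0.4, 0.7, -0.2]
opening: 0.0344
```

```bash
python3 pl.py 621 -230.5 142 84.15; python3 snap.py wrist 21
```

```text
t 31.40 pos [ 0.6155 -0.2299  0.2176] jawyaw 83.49 q6 -1.928 F [ 0.39  0.68 -0.19] open 0.0344
 shift [ 1.89 -0.    0.14]  turn(5deg) -0.13 alt -0.13
```

View pics/wrist21.png

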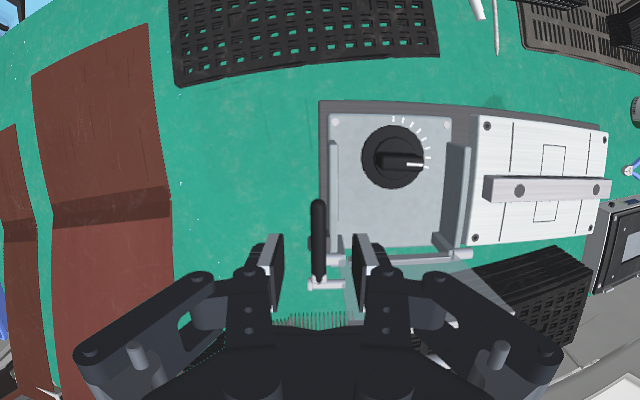

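Emit:
drive_tool(commands="0.2 0.6 0 0.1 -0.1; 0.2 1.2 0 0.1 -0.1; 0.2 1.75 0 0.1 -0.1; 0.2 1.87 0 0.1 -0.1; 0.2 1.87 0 0.1 -0.1; 1 1.87 0 0.1 -0.1; 1 1.87 0 0.1 -0.1; 1 1.87 0 0.1 -0.1", newtons=30)

```text
t: 32.12
tool_pos: [0.6206, -0.2308, 0.1452]
tool_rot: [0.079, 1.566, -0.082]
contact_force: [-0.1, 0.3, 1.4]
opening: 0.0094
```

```bash
python3 pl.py 617 -293.5 79 84.15
```

```text
t 32.12 pos [ 0.6206 -0.2308  0.1452] jawyaw 84.12 q6 -1.937 F [-0.07  0.31  1.36] open 0.0094
 shift [ 1.66 -1.57  0.07]  turn(5deg) -0.01 alt -0.01
```

Emit:
drive_tool(commands="1 0.03 -0.31 0 0; 1 0.12 -0.6 0 0; 1 0.27 -0.87 0 0; 1 0.47 -1.11 0 0; 1 0.71 -1.3 0 0; 1 0.99 -1.44 0 0; 1 1.29 -1.53 0 0; 1 1.57 -1.56 0 0")

```text
t: 32.78
tool_pos: [0.6141, -0.2932, 0.0789]
tool_rot: [0.082, 1.566, -0.081]
contact_force: [6.1, 6.2, 1.9]
opening: 0.0097
```

Emit:
drive_tool(commands="1 0.05 0 0 0; 1 0.05 0 0 0; 1 0.05 0 0 0")

```text
t: 33.03
tool_pos: [0.6139, -0.2931, 0.0766]
tool_rot: [0.08, 1.567, -0.081]
contact_force: [5.8, 2.2, -2.0]
opening: 0.0099
```

```bash
python3 pl.py 617 -293.5 79 84.15; python3 snap.py side 22 200 400 100 260
```

```text
t 33.03 pos [ 0.6139 -0.2931  0.0766] jawyaw 84.11 q6 -2.023 F [ 5.76  2.16 -1.95] open 0.0099
 shift [-0.06 -0.    0.08]  turn(5deg) -0.01 alt -0.01
```

View pics/side22z.png

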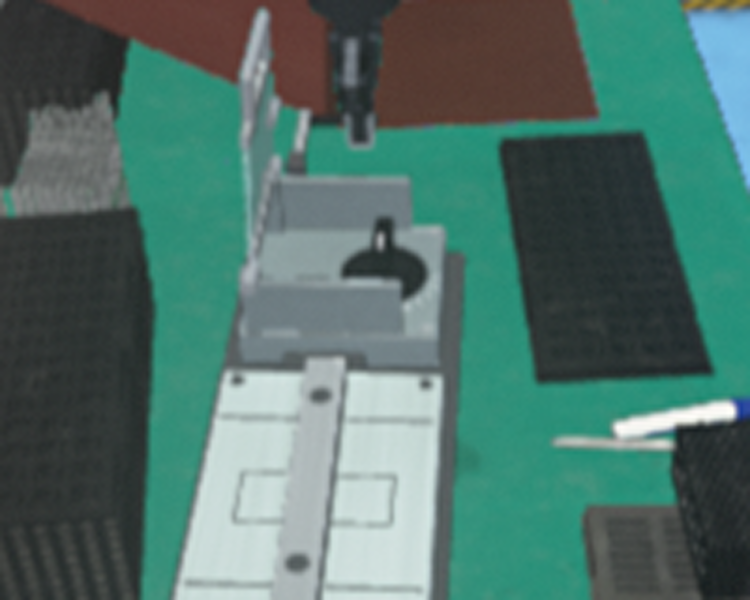

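Emit:
drive_tool(commands="0.6 0 0 0 0; 0.2 0 0 0 0; 0.2 -0.3 0 0 0; 0.2 -1.2 0 0 0; 0.2 -2.1 0 0 0; 0.2 -3 0 0 1.4; 0.2 -3.9 0 0 2.8; 0.2 -4.8 0 0 4.2")

```text
t: 33.75
tool_pos: [0.6125, -0.2929, 0.2727]
tool_rot: [0.372, 1.538, -0.374]
contact_force: [0.9, -0.6, -0.5]
opening: 0.0342
```

Emit:
drive_tool(commands="0.2 -0.6 0.2 0 1.4; 0.2 -0.8 0.8 0 2.8; 0.2 -0.8 1.4 0 4.2; 0.2 -0.8 2 0 5.6; 0.2 -0.8 2 0 7; 0.2 -0.8 2 0 8.4; 0.2 -0.8 2 0 9.8; 0.2 -0.8 2 0 11.2")

```text
t: 34.42
tool_pos: [0.649, -0.2214, 0.3028]
tool_rot: [1.121, 1.262, -1.122]
contact_force: [-0.1, -0.4, -0.1]
opening: 0.0342
```

```bash
python3 pl.py 682 -158 300 -5.85
```

```text
t 34.42 pos [ 0.649  -0.2214  0.3028] jawyaw 6.78 q6 -0.555 F [-0.11 -0.44 -0.09] open 0.0342
 shift [ 0.07  1.01 -1.48]  turn(5deg) 2.53 alt 2.53
```

Emit:
drive_tool(commands="0.2 0 0.5 -0.7 1.3; 0.2 0 1 -1.45 2.5; 0.2 0 1 -1.45 2.5; 0.2 0 1 -1.45 2.5; 0.2 0 1 -1.45 2.5")

```text
t: 34.83
tool_pos: [0.6815, -0.159, 0.3025]
tool_rot: [1.276, 1.163, -1.278]
contact_force: [0.3, -1.1, -0.0]
opening: 0.0341
```

```bash
python3 pl.py 682 -158 233 -5.85; python3 snap.py wrist 23
```

```text
t 34.83 pos [ 0.6815 -0.159   0.3025] jawyaw -5.31 q6 -0.242 F [ 0.32 -1.06 -0.05] open 0.0341
 shift [ 1.74  0.01 -0.03]  turn(5deg) 0.11 alt 0.11
```

View pics/wrist23.png

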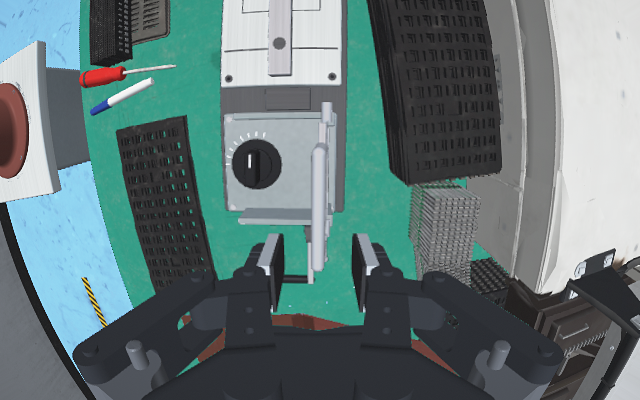

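Emit:
drive_tool(commands="0.2 0.8 0 -0.03 0.1; 0.2 1.5 0 -0.03 0.1; 0.2 1.72 0 -0.03 0.1; 0.2 1.72 0 -0.03 0.1; 1 1.72 0 -0.03 0.1; 1 1.72 0 -0.03 0.1; 1 1.72 0 -0.03 0.1; 1 1.72 0 -0.03 0.1", newtons=40)

```text
t: 35.55
tool_pos: [0.6828, -0.1581, 0.236]
tool_rot: [1.285, 1.155, -1.282]
contact_force: [-0.7, -1.1, 2.8]
opening: 0.0076
```

Emit:
drive_tool(commands="1 0.05 -0.41 0 0; 1 0.13 -0.78 0 0; 1 0.25 -1.13 0 0; 1 0.44 -1.54 0 0; 1 0.67 -1.92 0 0; 1 0.95 -2.27 0 0; 1 1.27 -2.59 0 0; 1 1.63 -2.87 0 0")

```text
t: 36.22
tool_pos: [0.5686, -0.1462, 0.1705]
tool_rot: [1.285, 1.154, -1.281]
contact_force: [2.0, -1.1, 1.4]
opening: 0.0075
```

```bash
python3 pl.py 542 -143.5 80.5 -5.85
```

```text
t 36.22 pos [ 0.5686 -0.1462  0.1705] jawyaw -5.86 q6 -0.276 F [ 2.01 -1.1   1.43] open 0.0075
 shift [ 2.25 -0.68 -0.  ]  turn(5deg) -0.0 alt -0.0
```

Emit:
drive_tool(commands="1 0.39 -0.23 0 0; 1 0.8 -0.42 0 0; 1 1.22 -0.55 0 0; 1 1.67 -0.63 0 0; 1 2.1 -0.66 0 0; 1 2.16 -0.66 0 0; 1 2.16 -0.66 0 0")

```text
t: 36.8
tool_pos: [0.5416, -0.1434, 0.0827]
tool_rot: [1.283, 1.159, -1.285]
contact_force: [-2.9, -1.0, 1.2]
opening: 0.0075
```

```bash
python3 pl.py 542 -143.5 80.5 -5.85; python3 snap.py side 24 200 400 100 260
```

```text
t 36.80 pos [ 0.5416 -0.1434  0.0827] jawyaw -5.86 q6 -0.289 F [-2.9  -0.99  1.16] open 0.0075
 shift [0.05 0.01 0.  ]  turn(5deg) -0.0 alt -0.0
```

View pics/side24z.png

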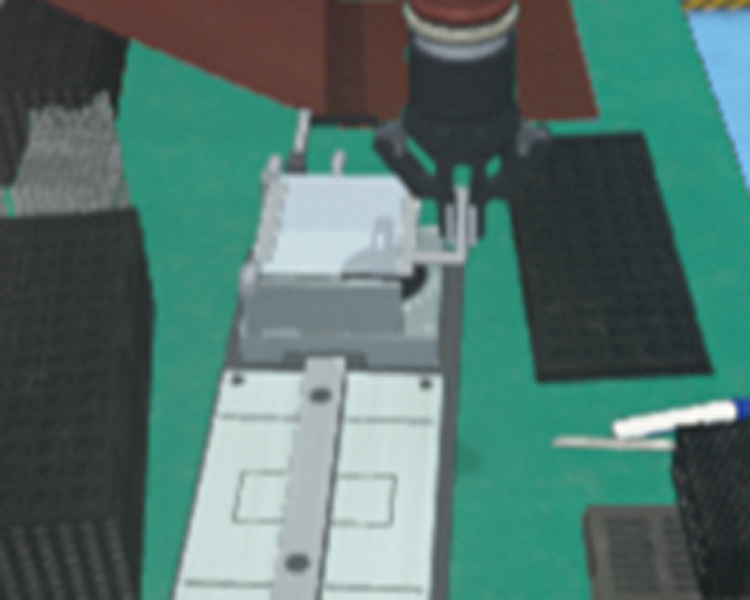

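Emit:
drive_tool(commands="1 0.05 0 0 0; 0.7 0.05 0 0 0; 0.4 0.05 0 0 0; 0.4 0 0 0 0; 0.4 -0.7 0 0 0; 0.4 -1.5 0 0 0; 0 -2 0.5 -0.6 0; 0 -2 1 -1.4 0")

```text
t: 37.52
tool_pos: [0.5906, -0.0932, 0.1686]
tool_rot: [1.29, 1.147, -1.28]
contact_force: [1.1, -1.2, 0.9]
opening: 0.0427
```

```bash
python3 pl.py 657 75 130 -5.85; python3 snap.py side 25 200 400 100 260
```

```text
t 37.52 pos [ 0.5906 -0.0932  0.1686] jawyaw -6.08 q6 -0.175 F [ 1.1  -1.17  0.86] open 0.0427
 shift [ 0.97  1.2  -4.36]  turn(5deg) -0.05 alt -0.05
```

View pics/side25z.png

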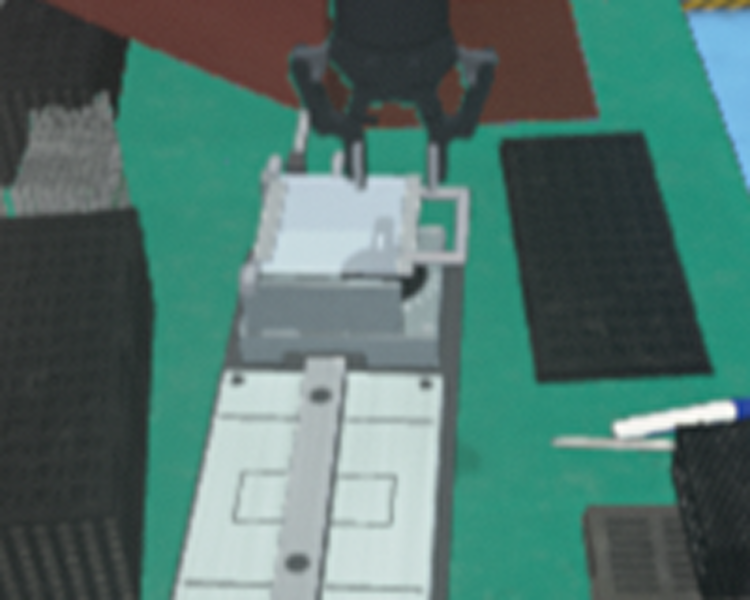

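Cover is shut and the stay is down. Now the straightedge.

Emit:
drive_tool(commands="-0.2 0 0.3 -0.8 0; -0.2 0 0.6 -1.6 0; -0.2 0 0.9 -2.4 0; -0.2 0 1.1 -3.2 0; -0.2 0 1.15 -4 0; -0.2 0.5 1.15 -4.25 0; -0.2 0.9 1.15 -4.25 0; -0.2 0.9 1.15 -4.25 0")

```text
t: 38.23
tool_pos: [0.6476, 0.0745, 0.1212]
tool_rot: [1.279, 1.165, -1.288]
contact_force: [0.1, 0.1, -0.3]
opening: 0.0514
```

Emit:
drive_tool(commands="-0.2 0 0 0 0; -0.2 0 0 0 0")

```text
t: 38.4
tool_pos: [0.6504, 0.0728, 0.1264]
tool_rot: [1.285, 1.158, -1.284]
contact_force: [-0.0, -0.1, 0.7]
opening: 0.0511
```

```bash
python3 pl.py 657.5 75 50 -5.85; python3 snap.py wrist 26
```

```text
t 38.40 pos [0.6504 0.0728 0.1264] jawyaw -5.89 q6 0.101 F [-0.02 -0.13  0.71] open 0.0511
 shift [ 1.91  0.17 -0.07]  turn(5deg) -0.01 alt -0.01
```

View pics/wrist26.png

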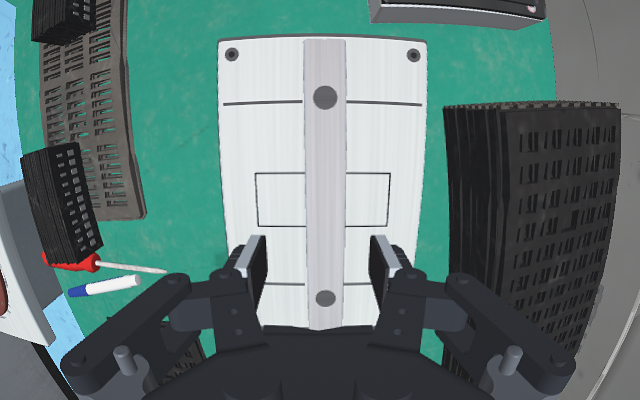

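Emit:
drive_tool(commands="-0.2 0.6 0.15 -0.05 0; -0.2 1.2 0.15 -0.05 0; -0.2 1.7 0.15 -0.05 0; -0.2 1.88 0.15 -0.05 0; -0.2 1.88 0.15 -0.05 0; 1 1.88 0.15 -0.05 0; 1 1.88 0.15 -0.05 0; 1 1.88 0.15 -0.05 0", newtons=90)

```text
t: 39.12
tool_pos: [0.6579, 0.0744, 0.0533]
tool_rot: [1.286, 1.156, -1.281]
contact_force: [-2.7, 0.0, 5.0]
opening: 0.0254
```

Emit:
drive_tool(commands="1 0 0 0 0; 1 0 0 0 0")

```text
t: 39.28
tool_pos: [0.6579, 0.0744, 0.0533]
tool_rot: [1.286, 1.156, -1.281]
contact_force: [-1.6, -1.2, 6.3]
opening: 0.0252
```

Emit:
drive_tool(commands="1 -0.3 0 0 0; 1 -1 0 0 0; 1 -1.8 0 0 0; 1 -2.5 0 0 0; 1 -2.5 0 0 0")

```text
t: 39.7
tool_pos: [0.6602, 0.0747, 0.1589]
tool_rot: [1.291, 1.15, -1.274]
contact_force: [2.7, -0.4, -1.7]
opening: 0.0252
```

```bash
python3 pl.py 450 -252 145 5; python3 snap.py wrist 27
```

```text
t 39.70 pos [0.6602 0.0747 0.1589] jawyaw -5.86 q6 0.103 F [ 2.75 -0.38 -1.74] open 0.0252
 shift [ 0.28 -4.4   8.66]  turn(5deg) -2.17 alt -2.17
```

View pics/wrist27.png

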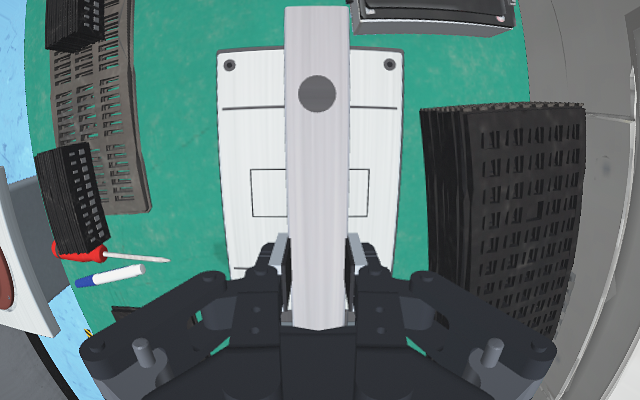

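Emit:
drive_tool(commands="1 0 -0.4 0.8 -0.2; 1 0 -0.8 1.6 -0.4; 1 0 -1.2 2.4 -0.6; 1 0 -1.6 3.2 -0.8; 1 0 -2 4 -1; 1 0 -2.4 4.8 -1.2; 1 0 -2.8 5.6 -1.4; 1 0 -3.2 6.4 -1.6")

```text
t: 40.42
tool_pos: [0.5001, -0.1675, 0.1478]
tool_rot: [1.181, 1.231, -1.182]
contact_force: [0.7, -0.3, -4.3]
opening: 0.0256
```

Emit:
drive_tool(commands="1 0 -0.4 0.8 -0.2; 1 0 -0.8 1.6 -0.4; 1 0 -1.2 2.2 -0.57; 1 0 -1.2 2.2 -0.57; 1 0 -1.2 2.2 -0.57")

```text
t: 40.83
tool_pos: [0.4563, -0.2569, 0.1482]
tool_rot: [1.148, 1.252, -1.148]
contact_force: [0.4, -0.6, -3.8]
opening: 0.0254
```

```bash
python3 pl.py 450 -252 24 5; python3 snap.py wrist 28
```

```text
t 40.83 pos [ 0.4563 -0.2569  0.1482] jawyaw 4.8 q6 -0.739 F [ 0.38 -0.61 -3.78] open 0.0254
 shift [ 3.11 -0.14 -0.13]  turn(5deg) -0.04 alt -0.04
```

View pics/wrist28.png

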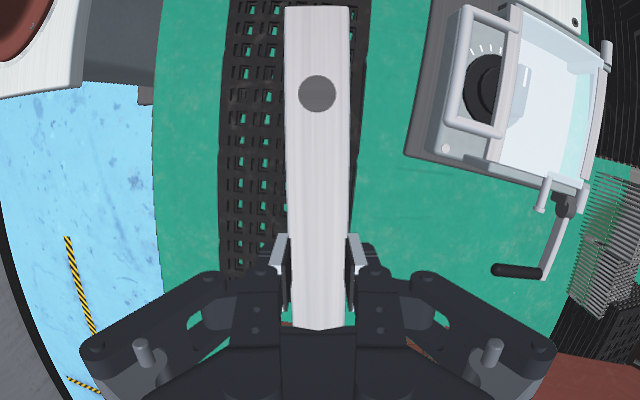

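Emit:
drive_tool(commands="1 0.7 -0.2 -0.12 0; 1 1.5 -0.24 -0.12 0; 1 2.3 -0.24 -0.12 0; 1 2.8 -0.24 -0.12 0; 1 2.9 -0.24 -0.12 0; 1 2.9 -0.24 -0.12 0; 1 2.9 -0.24 -0.12 0")

```text
t: 41.47
tool_pos: [0.449, -0.2525, 0.0352]
tool_rot: [1.144, 1.249, -1.144]
contact_force: [0.4, -0.4, -2.5]
opening: 0.0251
```

Emit:
drive_tool(commands="1 0.08 0 0 0; 1 0.08 0 0 0; 1 0.08 0 0 0")

```text
t: 41.72
tool_pos: [0.449, -0.2534, 0.0326]
tool_rot: [1.145, 1.247, -1.144]
contact_force: [-0.3, 1.0, -3.8]
opening: 0.0252
```

Emit:
drive_tool(commands="1 0.05 0 0 0; 1 0.05 0 0 0; 1 0.05 0 0 0")

```text
t: 41.97
tool_pos: [0.4481, -0.2529, 0.0294]
tool_rot: [1.145, 1.249, -1.145]
contact_force: [0.7, 1.1, -3.5]
opening: 0.025
```

Emit:
drive_tool(commands="1 0.08 0 0 0; 1 0.08 0 0 0; 1 0.08 0 0 0")

```text
t: 42.22
tool_pos: [0.4478, -0.2527, 0.0257]
tool_rot: [1.145, 1.25, -1.145]
contact_force: [0.6, -0.4, -4.2]
opening: 0.0251
```

Emit:
drive_tool(commands="1 0.04 0 0 0; 1 0.04 0 0 0; 1 0.04 0 0 0")

```text
t: 42.47
tool_pos: [0.448, -0.2528, 0.0243]
tool_rot: [1.145, 1.249, -1.145]
contact_force: [-0.5, 0.1, -4.0]
opening: 0.0249
```

Emit:
drive_tool(commands="1 0.04 0 0 0; 1 0.04 0 0 0; 1 0.04 0 0 0")

```text
t: 42.72
tool_pos: [0.4484, -0.253, 0.0233]
tool_rot: [1.145, 1.249, -1.145]
contact_force: [-1.4, 1.1, 0.7]
opening: 0.0252
```

Contact. Release, lift and look.

Emit:
drive_tool(commands="0.3 0 0 0 0; -0.1 0 0 0 0; -0.2 0 0 0 0; -0.2 -0.4 0 0 0; -0.2 -1.2 0 0 0; -0.2 -2 0 0 0; -0.2 -2.8 0 0 0; -0.2 -3.6 0 0 0")

```text
t: 43.38
tool_pos: [0.448, -0.2528, 0.1685]
tool_rot: [1.145, 1.249, -1.145]
contact_force: [0.2, -0.5, -0.4]
opening: 0.0512
```

```bash
python3 pl.py 400 120 200 5; python3 snap.py wrist 29; python3 snap.py scene 29 210 450 120 360; python3 snap.py side 29 210 450 120 360
```

```text
t 43.38 pos [ 0.448  -0.2528  0.1685] jawyaw 4.99 q6 -0.745 F [ 0.22 -0.5  -0.42] open 0.0512
 shift [-0.79 -0.39 -9.39]  turn(5deg) -0.0 alt -0.0
```

View pics/wrist29.png

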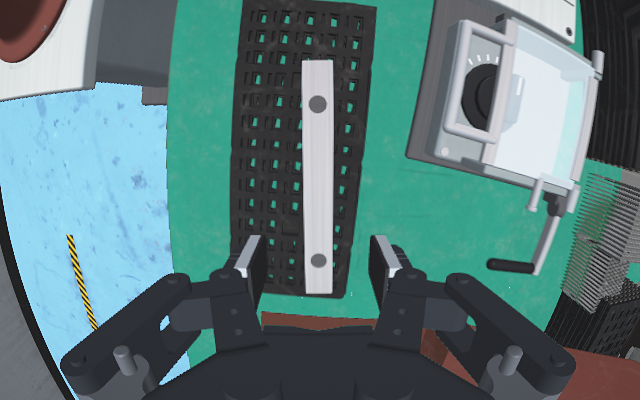

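View pics/scene29z.png

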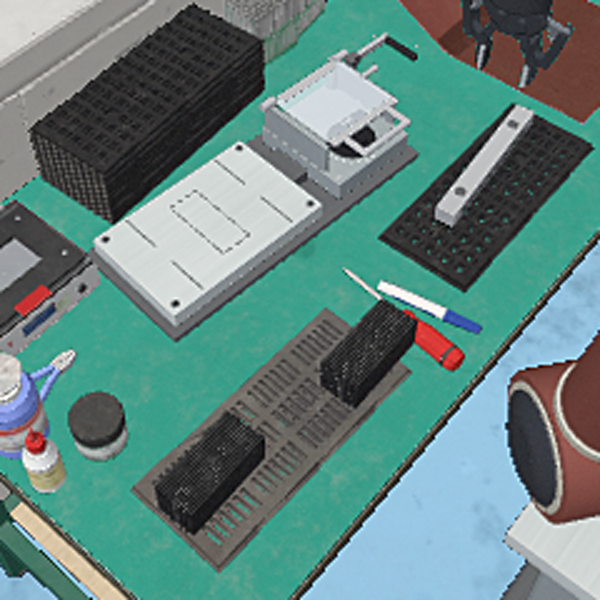

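View pics/side29z.png

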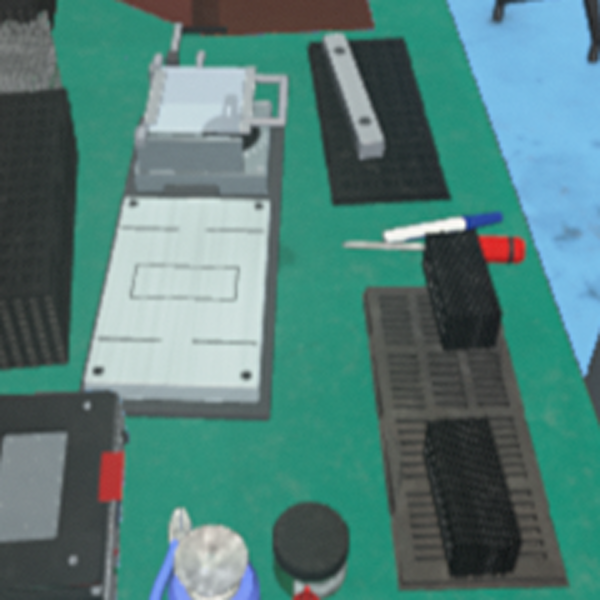

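Emit:
drive_tool(commands="-0.8 -0.2 0 -0.9 0; -0.8 -0.4 0 -1.8 0; -0.8 -0.6 0 -2.7 0; -0.8 -0.8 -0.1 -3.6 0; -0.8 -0.8 -0.2 -4.5 0; -0.8 -0.8 -0.3 -5.4 0; -0.8 -0.8 -0.39 -6.3 0; -0.8 -0.8 -0.39 -7.2 0")

```text
t: 44.2
tool_pos: [0.4061, 0.0342, 0.1975]
tool_rot: [1.145, 1.25, -1.146]
contact_force: [1.1, 0.2, -1.0]
opening: 0.077
```

Emit:
drive_tool(commands="-0.8 0 0 -0.9 0; -0.8 0 0 -1.8 0; -0.8 0 0 -2.2 0; -0.8 0 0 -2.2 0; -0.8 0 0 -2.2 0; -0.8 0 0 -2.2 0")

```text
t: 44.7
tool_pos: [0.3996, 0.1197, 0.1979]
tool_rot: [1.144, 1.25, -1.147]
contact_force: [0.5, -0.7, 0.6]
opening: 0.0769
```

```bash
python3 pl.py 390 120 200 5; python3 snap.py wrist 30
```

```text
t 44.70 pos [0.3996 0.1197 0.1979] jawyaw 4.96 q6 0.026 F [ 0.51 -0.65  0.57] open 0.0769
 shift [-0.05 -0.24 -0.03]  turn(5deg) -0.01 alt -0.01
```

View pics/wrist30.png

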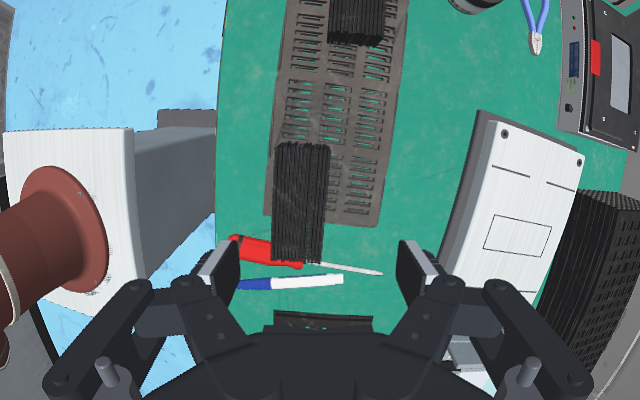

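```bash
python3 - <<'E'
from h import *
z=np.load("wrist30.npz");K,T=z["K"],z["T"]
p=castw([[277,142],[330,146],[322,262],[271,262]],K,T,.060)*1000;print(p,p.mean(0))
d=(p[0]+p[1]-p[2]-p[3]);print("ang",np.degrees(np.arctan2(d[1],d[0])))
d=z["d"]
# wrist depth -> points (equidistant)
for (u,v) in [(300,160),(300,200),(297,240),(290,255),(355,200),(360,40)]:
    a=(np.array([u,v])-K[:2,2])/K[0,0];th=np.linalg.norm(a);s=np.sin(th)/th
    r=np.array([a[0]*s,a[1]*s,np.cos(th)]); c=r/r[2]*np.median(d[v-2:v+3,u-2:u+3]); print((u,v),(T[:3,:3]@c+T[:3,3])*1000)
E
```

```text
[[359.3081 156.8836  60.    ]
 [407.7449 157.1604  60.    ]
 [411.0729  40.3651  60.    ]
 [359.1158  35.2333  60.    ]] [384.3104  97.4106  60.    ]
ang 90.75343369837812
(300, 160) [381.5518 141.8734  59.6639]
(300, 200) [384.3685 103.8929  60.0361]
(297, 240) [384.2405  62.6273  60.1226]
(290, 255) [378.1346  44.6646  58.6719]
(355, 200) [444.5307  93.0835   4.6915]
(360, 40) [428.9364 264.147   33.705 ]
```

```bash
python3 pl.py 384.5 98.5 80 0.75
```

```text
t 44.75 pos [0.3998 0.1195 0.1982] jawyaw 4.91 q6 0.026 F [ 0.81 -1.65 -0.15] open 0.0766
 shift [ 2.96 -0.42  0.49]  turn(5deg) 0.83 alt 0.83
```

Emit:
drive_tool(commands="-0.8 0.7 -0.3 0.3 0.8; -0.8 1.5 -0.4 0.5 0.8; -0.8 2.3 -0.42 0.5 0.8; -0.8 2.8 -0.42 0.5 0.8; -0.8 2.8 -0.42 0.5 0.8;-0.8 2.8 -0.42 0.5 0.8")

```text
t: 45.25
tool_pos: [0.3842, 0.098, 0.086]
tool_rot: [1.197, 1.218, -1.2]
contact_force: [-0.5, -0.5, 0.8]
opening: 0.0766
```

```bash
python3 pl.py 384.5 98.5 22 0.75; python3 snap.py wrist 31
```

```text
t 45.25 pos [0.3842 0.098  0.086 ] jawyaw 0.87 q6 0.046 F [-0.48 -0.49  0.82] open 0.0766
 shift [ 1.6   0.01 -0.01]  turn(5deg) 0.02 alt 0.02
```

View pics/wrist31.png

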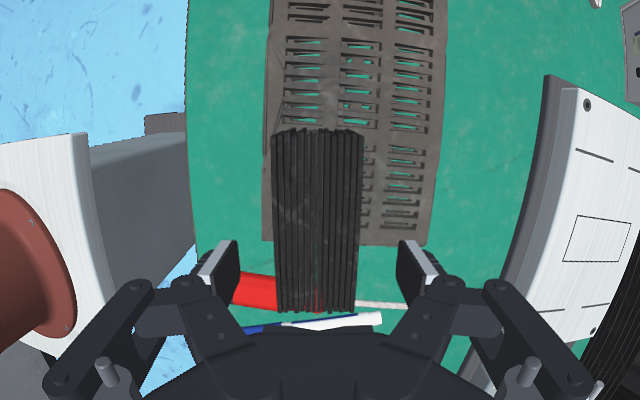

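Pack is centred between the fingers (318,220). Descend, grip.

Emit:
drive_tool(commands="-0.8 0.6 0.01 0 0; -0.8 1.2 0.01 0 0; -0.8 1.5 0.01 0 0; -0.8 1.55 0.01 0 0; -0.8 1.55 0.01 0 0; 1 1.55 0.01 0 0; 1 1.55 0.01 0 0; 1 1.55 0.01 0 0", newtons=60)

```text
t: 45.97
tool_pos: [0.3871, 0.0991, 0.0271]
tool_rot: [1.199, 1.215, -1.193]
contact_force: [-2.2, -0.4, 7.8]
opening: 0.0511
```

Emit:
drive_tool(commands="1 0 0 0 0; 1 -0.1 0 0 0; 1 -0.7 0 0 0; 1 -1.5 0 0 0; 1 -2.3 0 0 0; 1 -3 0 0 0; 1 -3 0 0 0; 1 -3 0 0 0")

```text
t: 46.63
tool_pos: [0.3864, 0.0991, 0.1468]
tool_rot: [1.199, 1.214, -1.193]
contact_force: [-0.1, 0.3, -2.2]
opening: 0.0511
```

```bash
python3 pl.py 659 116 140 84.15; python3 snap.py wrist 32
```

```text
t 46.63 pos [0.3864 0.0991 0.1468] jawyaw 0.99 q6 0.047 F [-0.12  0.34 -2.16] open 0.0511
 shift [ 0.2   6.82 -0.3 ]  turn(5deg) -16.63 alt -16.63
```

View pics/wrist32.png

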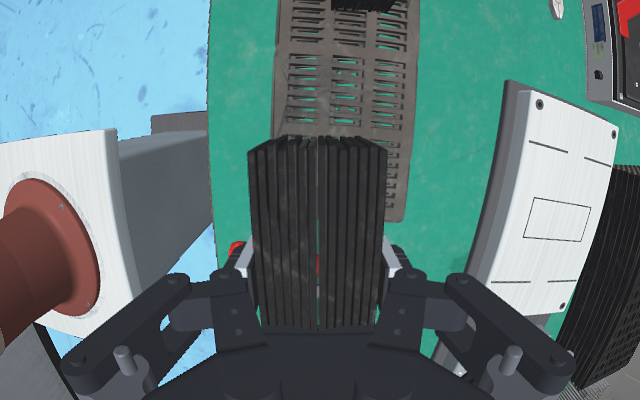

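```bash
python3 pl.py 650.7 35.4 145 84.15
```

```text
t 46.68 pos [0.385  0.099  0.1447] jawyaw 0.99 q6 0.047 F [-0.91 -0.18 -2.74] open 0.0511
 shift [-0.01  6.61  1.7 ]  turn(5deg) -16.63 alt -16.63
```

Emit:
drive_tool(commands="1 0 0.8 0.1 -1.4; 1 0 1.6 0.4 -2.8; 1 0 2.4 0.6 -4.2; 1 0 3.2 0.9 -5.6; 1 0 4 1.1 -7; 1 0 4.8 1.3 -8.4; 1 0 5.6 1.5 -9.8; 1 0 6.4 1.6 -11.2")

```text
t: 47.35
tool_pos: [0.6419, 0.0385, 0.1408]
tool_rot: [0.446, 1.53, -0.449]
contact_force: [-0.7, -0.5, -1.0]
opening: 0.0516
```

```bash
python3 pl.py 650.7 35.4 145 84.15
```

```text
t 47.35 pos [0.6419 0.0385 0.1408] jawyaw 57.29 q6 -1.055 F [-0.67 -0.53 -1.01] open 0.0516
 shift [-0.11  0.05  0.23]  turn(5deg) -5.37 alt -5.37
```

Emit:
drive_tool(commands="1 0 0.03 0.1 -1.4; 1 0 0.03 0.1 -2.8; 1 0 0.03 0.1 -4.2; 1 0.2 0.03 0.1 -5.4; 1 0.5 0.03 0.1 -5.4; 1 0.5 0.03 0.1 -5.4; 1 0.5 0.03 0.1 -5.4")

```text
t: 47.93
tool_pos: [0.6441, 0.0384, 0.1212]
tool_rot: [0.084, 1.575, -0.084]
contact_force: [0.3, -0.4, -2.3]
opening: 0.0513
```

```bash
python3 pl.py 650.7 35.4 60 84.15; python3 snap.py wrist 33; python3 snap.py side 33 200 400 100 260
```

```text
t 47.93 pos [0.6441 0.0384 0.1212] jawyaw 83.86 q6 -1.519 F [ 0.31 -0.41 -2.26] open 0.0513
 shift [ 1.53 -0.06  0.18]  turn(5deg) -0.06 alt -0.06
```

View pics/wrist33.png

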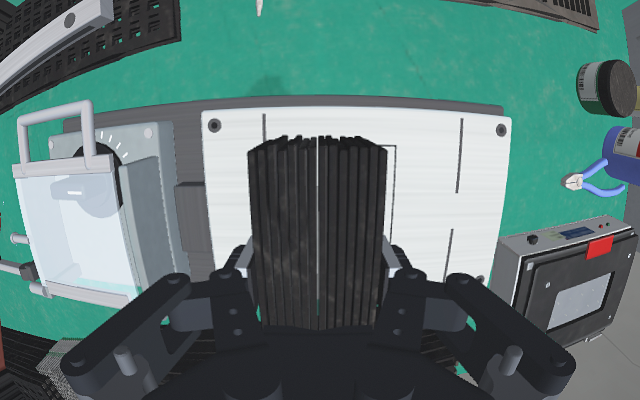

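View pics/side33z.png

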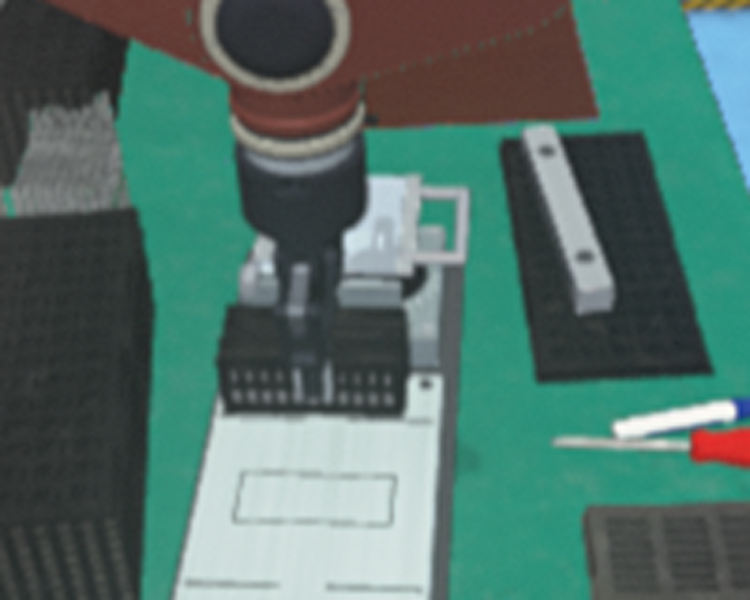

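Emit:
drive_tool(commands="1 0.5 -0.06 0.16 0; 1 1 -0.06 0.16 0; 1 1.3 -0.06 0.16 0; 1 1.35 -0.06 0.16 0; 1 1.35 -0.06 0.16 0; 1 1.35 -0.06 0.16 0")

```text
t: 48.53
tool_pos: [0.653, 0.0352, 0.0718]
tool_rot: [0.083, 1.568, -0.083]
contact_force: [-0.6, 0.2, -2.2]
opening: 0.0512
```

Emit:
drive_tool(commands="1 0.08 0 0 0; 1 0.08 0 0 0; 1 0.08 0 0 0")

```text
t: 48.78
tool_pos: [0.6528, 0.0352, 0.0685]
tool_rot: [0.082, 1.568, -0.082]
contact_force: [-0.0, 0.5, -2.6]
opening: 0.051
```

Emit:
drive_tool(commands="1 0.06 0 0 0; 1 0.06 0 0 0; 1 0.06 0 0 0")

```text
t: 49.03
tool_pos: [0.6523, 0.0352, 0.0651]
tool_rot: [0.082, 1.569, -0.082]
contact_force: [0.7, -0.5, -2.2]
opening: 0.0509
```

Emit:
drive_tool(commands="1 0.12 0 0 0; 1 0.12 0 0 0; 1 0.12 0 0 0")

```text
t: 49.28
tool_pos: [0.652, 0.0352, 0.0598]
tool_rot: [0.083, 1.57, -0.082]
contact_force: [-0.0, 0.6, -1.5]
opening: 0.0511
```

Emit:
drive_tool(commands="1 0.06 0 0 0; 1 0.06 0 0 0; 1 0.06 0 0 0")

```text
t: 49.53
tool_pos: [0.6523, 0.0352, 0.0578]
tool_rot: [0.082, 1.57, -0.082]
contact_force: [0.3, -0.1, -2.5]
opening: 0.051
```

Emit:
drive_tool(commands="1 0.04 0 0 0; 1 0.04 0 0 0; 1 0.04 0 0 0")

```text
t: 49.78
tool_pos: [0.6528, 0.0352, 0.0572]
tool_rot: [0.082, 1.568, -0.082]
contact_force: [-1.1, -0.4, 1.2]
opening: 0.0517
```

Emit:
drive_tool(commands="-0.3 0 0 0 0; -0.5 0 0 0 0; -0.5 0 0 0 0; -0.5 -0.4 0 0 0; -0.5 -1.2 0 0 0; -0.5 -2 0 0 0; -0.5 -2.8 0 0 0; -0.5 -3 0 0 0")

```text
t: 50.45
tool_pos: [0.6557, 0.0351, 0.1837]
tool_rot: [0.082, 1.559, -0.082]
contact_force: [1.3, -1.4, 1.8]
opening: 0.0642
```

```bash
python3 pl.py 405 260 200 0; python3 snap.py side 34 200 450 100 360
```

```text
t 50.45 pos [0.6557 0.0351 0.1837] jawyaw 83.99 q6 -1.526 F [ 1.31 -1.38  1.78] open 0.0642
 shift [-0.48  4.94 -6.82]  turn(5deg) 16.8 alt 16.8
```

View pics/side34z.png

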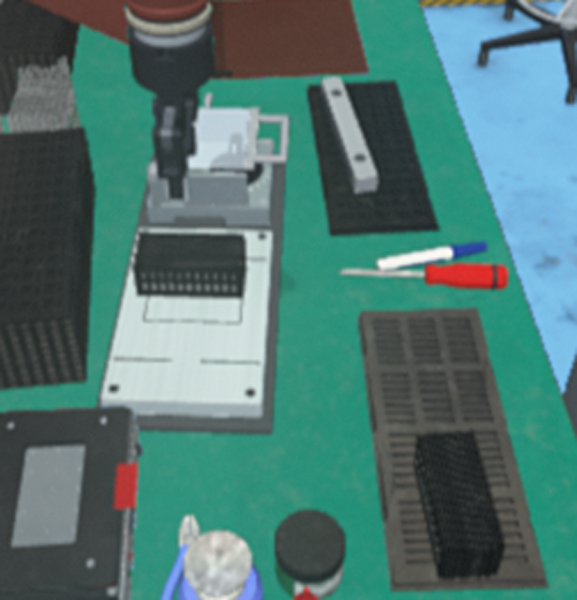

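Emit:
drive_tool(commands="-0.8 -0.1 0.5 -0.6 1.4; -0.8 -0.3 1.1 -1.3 2.8; -0.8 -0.4 1.7 -2.0 4.2; -0.8 -0.4 2.3 -2.7 5.6; -0.8 -0.4 2.9 -3.4 7; -0.8 -0.4 3.5 -4.1 8.4; -0.8 -0.4 4.1 -4.8 9.8; -0.8 -0.4 4.7 -5.5 11.2")

```text
t: 51.17
tool_pos: [0.4518, 0.2454, 0.1907]
tool_rot: [0.844, 1.402, -0.847]
contact_force: [0.7, 1.0, -0.6]
opening: 0.0766
```

```bash
python3 pl.py 405 290 200 0
```

```text
t 51.17 pos [0.4518 0.2454 0.1907] jawyaw 27.77 q6 -0.132 F [ 0.74  1.02 -0.59] open 0.0766
 shift [-0.23 -0.52 -1.53]  turn(5deg) 5.55 alt 5.55
```

Emit:
drive_tool(commands="-0.8 -0.2 -0.2 -0.6 1.4; -0.8 -0.2 -0.4 -1.2 2.8; -0.8 -0.2 -0.4 -1.3 4.2; -0.8 -0.2 -0.4 -1.3 5.5; -0.8 -0.2 -0.4 -1.3 5.5; -0.8 -0.2 -0.4 -1.3 5.5")

```text
t: 51.67
tool_pos: [0.4147, 0.2828, 0.1991]
tool_rot: [1.197, 1.216, -1.2]
contact_force: [-0.3, -0.6, -0.8]
opening: 0.0768
```

```bash
python3 pl.py 405 290 200 0; python3 snap.py wrist 35
```

```text
t 51.67 pos [0.4147 0.2828 0.1991] jawyaw 0.81 q6 0.436 F [-0.3  -0.57 -0.75] open 0.0768
 shift [-0.02 -0.24 -0.18]  turn(5deg) 0.16 alt 0.16
```

View pics/wrist35.png

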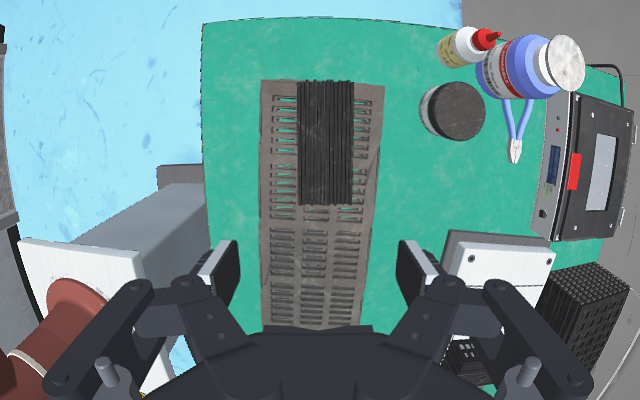

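```bash
python3 - <<'E'
from h import *
z=np.load("wrist35.npz");K,T=z["K"],z["T"]
p=castw([[298,82],[354,82],[350,205],[300,203]],K,T,.060)*1000;print(p,p.mean(0))
d=(p[0]+p[1]-p[2]-p[3]);print("ang",np.degrees(np.arctan2(d[1],d[0])))
E
python3 pl.py 411 334 80 0
```

```text
[[395.9208 377.5575  60.    ]
 [446.1712 378.597   60.    ]
 [446.0708 263.4189  60.    ]
 [398.3261 264.7276  60.    ]] [421.6222 321.0753  60.    ]
ang 90.57914967146743
t 51.72 pos [0.4149 0.2827 0.1993] jawyaw 0.78 q6 0.436 F [0.69 0.59 0.28] open 0.0767
 shift [ 2.98 -0.08 -1.29]  turn(5deg) 0.16 alt 0.16
```

Emit:
drive_tool(commands="-0.8 0.6 0.15 -0.5 0; -0.8 1.3 0.17 -0.95 0; -0.8 2.1 0.17 -0.95 0; -0.8 2.8 0.17 -0.95 0; -0.8 2.8 0.17 -0.95 0; -0.8 2.8 0.17 -0.95 0")

```text
t: 52.22
tool_pos: [0.4204, 0.32, 0.0865]
tool_rot: [1.197, 1.216, -1.205]
contact_force: [0.3, 0.6, 0.5]
opening: 0.0771
```

```bash
python3 pl.py 421.6 320.5 22 0.6; python3 snap.py wrist 36
```

```text
t 52.22 pos [0.4204 0.32   0.0865] jawyaw 0.67 q6 0.498 F [0.3  0.63 0.53] open 0.0771
 shift [ 1.61  0.04 -0.02]  turn(5deg) 0.01 alt 0.01
```

View pics/wrist36.png

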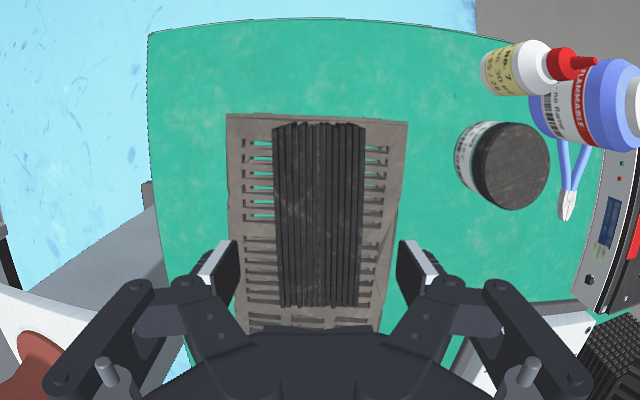

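Emit:
drive_tool(commands="-0.8 0.6 0.02 -0.05 0; -0.8 1.2 0.02 -0.05 0; -0.8 1.5 0.02 -0.05 0; -0.8 1.55 0.02 -0.05 0; -0.8 1.55 0.02 -0.05 0; 1 1.55 0.02 -0.05 0; 1 1.55 0.02 -0.05 0; 1 1.55 0.02 -0.05 0", newtons=60)

```text
t: 52.93
tool_pos: [0.4238, 0.3239, 0.0287]
tool_rot: [1.204, 1.214, -1.198]
contact_force: [0.4, 0.3, 10.5]
opening: 0.0513
```

Emit:
drive_tool(commands="1 0 0 0 0; 1 -0.1 0 0 0; 1 -0.7 0 0 0; 1 -1.5 0 0 0; 1 -2.3 0 0 0; 1 -3 0 0 0; 1 -3 0 0 0; 1 -3 0 0 0")

```text
t: 53.6
tool_pos: [0.4234, 0.3236, 0.1484]
tool_rot: [1.204, 1.213, -1.197]
contact_force: [0.3, -0.9, -3.2]
opening: 0.0511
```

```bash
python3 pl.py 658.9 115 145 84.15; python3 snap.py wrist 37
```

```text
t 53.60 pos [0.4234 0.3236 0.1484] jawyaw 0.64 q6 0.502 F [ 0.31 -0.86 -3.22] open 0.0511
 shift [0.1  5.83 5.28]  turn(5deg) -16.7 alt -16.7
```

View pics/wrist37.png

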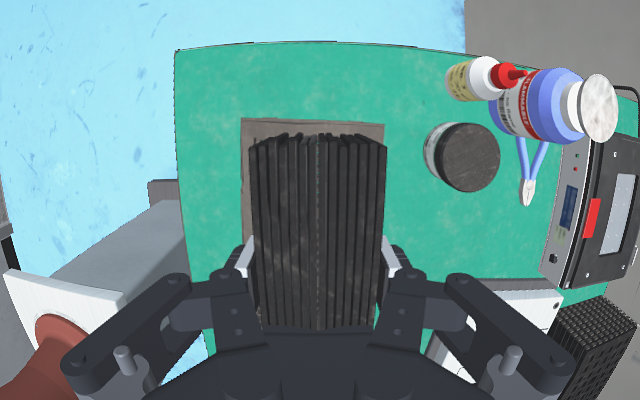

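Emit:
drive_tool(commands="1 -0.1 0.55 0.5 -1.4; 1 -0.1 1.1 1 -2.8; 1 -0.1 1.65 1.5 -4.2; 1 -0.1 2.2 2 -5.6; 1 -0.1 2.75 2.5 -7; 1 -0.1 3.3 3 -8.4; 1 -0.1 3.85 3.5 -9.8; 1 -0.1 4.4 4 -11.2")

```text
t: 54.32
tool_pos: [0.5991, 0.1635, 0.1466]
tool_rot: [0.45, 1.529, -0.454]
contact_force: [-0.2, -0.0, -2.2]
opening: 0.0514
```

```bash
python3 pl.py 659 116 145 84.15
```

```text
t 54.32 pos [0.5991 0.1635 0.1466] jawyaw 56.97 q6 -0.848 F [-0.17 -0.03 -2.18] open 0.0514
 shift [ 0.03 -0.18  1.9 ]  turn(5deg) -5.44 alt -5.44
```

Emit:
drive_tool(commands="1 0 -0.1 0.6 -1.4; 1 0 -0.18 1.2 -2.8; 1 0 -0.18 1.8 -4.2; 1 0 -0.18 1.85 -5.45; 1 0.2 -0.18 1.85 -5.45; 1 0.4 -0.18 1.85 -5.45; 1 0.4 -0.18 1.85 -5.45")

```text
t: 54.9
tool_pos: [0.6548, 0.1185, 0.1291]
tool_rot: [0.085, 1.577, -0.086]
contact_force: [-0.3, 0.5, -4.4]
opening: 0.0511
```

```bash
python3 pl.py 658 116.5 60 84.15; python3 snap.py wrist 38; python3 snap.py side 38 200 400 100 260
```

```text
t 54.90 pos [0.6548 0.1185 0.1291] jawyaw 83.78 q6 -1.395 F [-0.26  0.51 -4.36] open 0.0511
 shift [ 1.73 -0.04  0.1 ]  turn(5deg) -0.07 alt -0.07
```

View pics/wrist38.png

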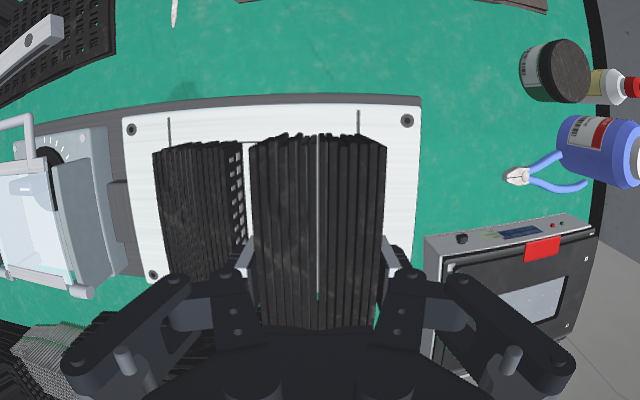

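View pics/side38z.png

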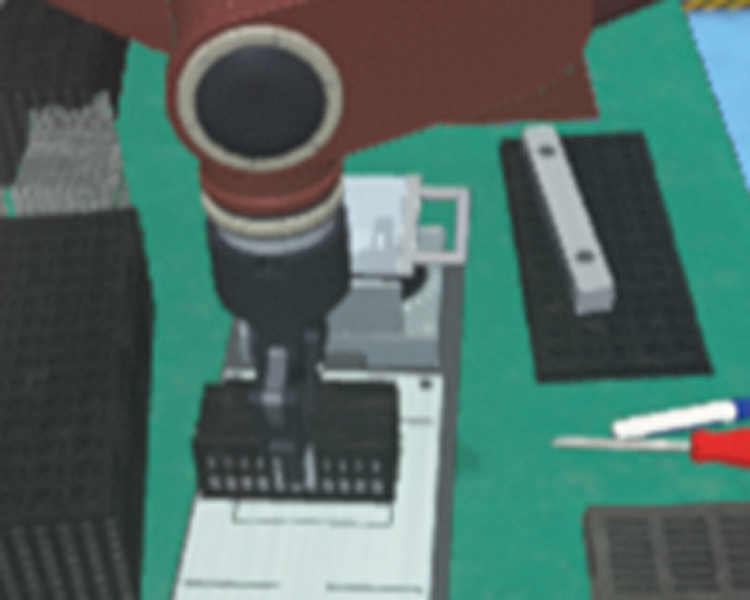

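Emit:
drive_tool(commands="1 0.5 0 0.06 0; 1 1 0 0.06 0; 1 1.45 0 0.06 0; 1 1.55 0 0.06 0; 1 1.55 0 0.06 0; 1 1.55 0 0.06 0")

```text
t: 55.5
tool_pos: [0.6606, 0.1184, 0.0732]
tool_rot: [0.084, 1.568, -0.084]
contact_force: [1.3, -0.9, -2.6]
opening: 0.0511
```

Emit:
drive_tool(commands="1 0.08 0 0 0; 1 0.08 0 0 0; 1 0.08 0 0 0")

```text
t: 55.75
tool_pos: [0.661, 0.1181, 0.0704]
tool_rot: [0.084, 1.567, -0.084]
contact_force: [-0.7, 0.2, -2.4]
opening: 0.0512
```

Emit:
drive_tool(commands="1 0.06 0 0 0; 1 0.06 0 0 0; 1 0.06 0 0 0")

```text
t: 56.0
tool_pos: [0.6603, 0.118, 0.0668]
tool_rot: [0.084, 1.569, -0.084]
contact_force: [0.6, 0.7, -1.5]
opening: 0.0509
```

Emit:
drive_tool(commands="1 0.12 0 -0.03 0; 1 0.12 0 -0.03 0; 1 0.12 0 -0.03 0")

```text
t: 56.25
tool_pos: [0.6587, 0.1181, 0.0613]
tool_rot: [0.084, 1.57, -0.084]
contact_force: [-0.2, 0.3, -3.1]
opening: 0.051
```

Emit:
drive_tool(commands="1 0.05 0 0 0; 1 0.05 0 0 0; 1 0.05 0 0 0")

```text
t: 56.5
tool_pos: [0.6591, 0.1181, 0.0599]
tool_rot: [0.084, 1.569, -0.084]
contact_force: [-0.4, 0.1, -2.0]
opening: 0.0512
```

Emit:
drive_tool(commands="1 0.05 0 0 0; 1 0.05 0 0 0; 1 0.05 0 0 0")

```text
t: 56.75
tool_pos: [0.6598, 0.1182, 0.0588]
tool_rot: [0.084, 1.568, -0.084]
contact_force: [-0.2, -0.1, 1.8]
opening: 0.0507
```

Contact. Release and retreat upward and back.

Emit:
drive_tool(commands="-0.3 0 0 0 0; -0.5 0 0 0 0; -0.5 0 0 0 0; -0.5 -0.4 0 0 0; -0.5 -1.2 0 0 0; -0.5 -2 0 0 0; -0.5 -2.8 0 0 0; -0.5 -3.6 0 0 0")

```text
t: 57.42
tool_pos: [0.659, 0.1182, 0.2035]
tool_rot: [0.084, 1.569, -0.084]
contact_force: [0.9, -0.5, -0.2]
opening: 0.0638
```

Emit:
drive_tool(commands="-0.5 -0.5 0 -0.8 0; -0.5 -0.8 0 -1.6 0; -0.5 -0.8 0 -2.4 0; -0.5 -0.8 0 -3.2 0; -0.5 -0.8 0 -4 0; -0.5 -0.8 0 -4 0; -0.5 -0.8 0 -4 0")

```text
t: 58.0
tool_pos: [0.4991, 0.1355, 0.2341]
tool_rot: [0.083, 1.568, -0.083]
contact_force: [0.3, 0.1, -0.4]
opening: 0.064
```

```bash
python3 pl.py 658 116.5 60 84.15; python3 snap.py wrist 40; python3 snap.py side 40 200 450 100 360; python3 snap.py scene 40 210 450 120 360
```

```text
t 58.00 pos [0.4991 0.1355 0.2341] jawyaw 83.93 q6 -1.344 F [ 0.34  0.11 -0.4 ] open 0.064
 shift [ 4.36 -0.05  4.  ]  turn(5deg) -0.04 alt -0.04
```

View pics/wrist40.png

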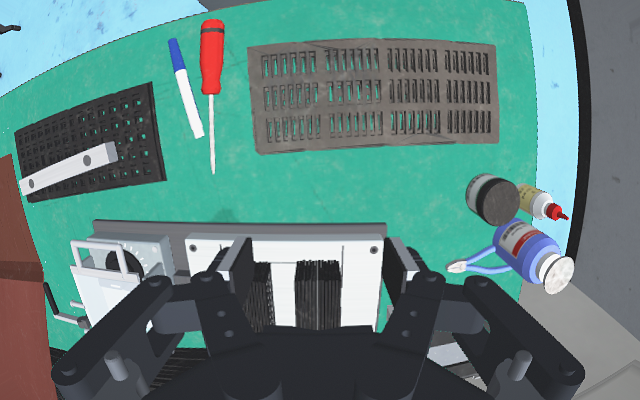

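View pics/side40z.png

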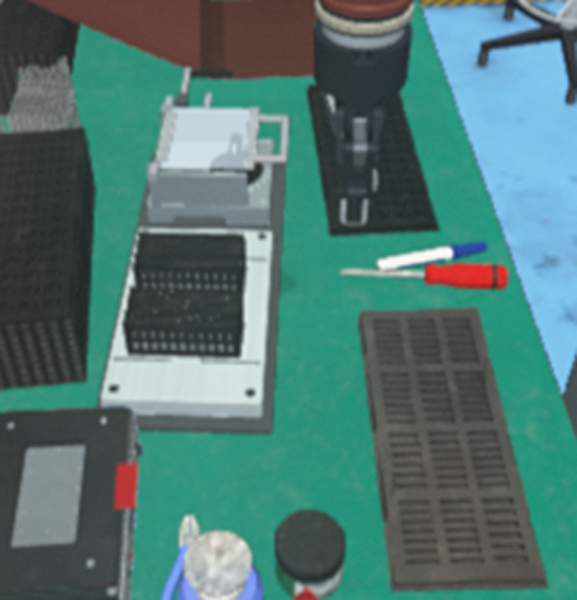

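View pics/scene40z.png

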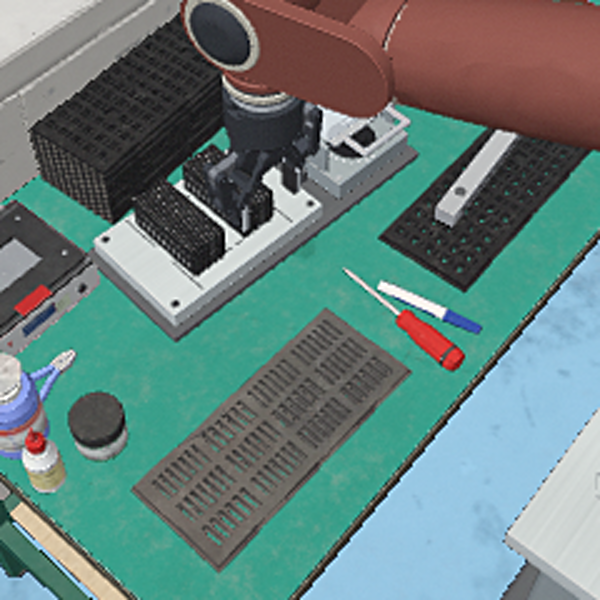

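```bash
python3 - <<'E'
from h import *
z=np.load("side40.npz");K,T=z["K"],z["T"];s=600/260
c=lambda x,y:[200+x/s,100+y/s]
def tab(p): r=p[:,:2]*1000-[654.8,75.2]; return np.c_[r@[.9948,-.1019],r@[.1019,.9948]]
print("packB left face bottom",tab(cast([c(130,353),c(240,357)],K,T,.04)))
print("packB left face top",tab(cast([c(126,330),c(242,334)],K,T,.09)))
print("packA top right/rear edge",tab(cast([c(140,236),c(245,237)],K,T,.09)))
z=np.load("wrist38.npz");K,T=z["K"],z["T"]
print("packA top front corners",tab(castw([[153,153],[243,145]],K,T,.09)))
E
```

```text
packB left face bottom [[ 58.1082  66.4789]
 [-55.1061  67.7862]]
packB left face top [[ 54.3554  79.1457]
 [-59.5924  80.4126]]
packA top right/rear edge [[ 60.4729 -56.0597]
 [-53.8478 -57.876 ]]
packA top front corners [[-51.3399 -64.78  ]
 [-53.5789  -2.0381]]
```

```bash
python3 -c "
from station import ctrl
print(ctrl.get_obs()['t']); print(ctrl.finish_job())"
```

```text
58.15
the job is handed in; nothing more can be done
None
```

The whole job was done in the order asked and handed in at 58 s, well inside the 208 s limit. No verdict was reported back.

- **Straightedge on the raised pad:** each end tipped down about 4 mm under my press, to the same tool height of about 64.6 mm on both sides. I stopped pressing at 10–14 N.
- **Knob:** I opened the cover to about 1.51 rad and propped it with the stay. I then turned the knob clockwise until the twist rose sharply at its stop. The pad now looks flush in the pictures.
- **Second check:** both ends stayed at 64.0 mm under 11–12 N, so the straightedge no longer rocks.
- **Closing up:** the stay is folded down, the cover is shut, and the straightedge lies flat on its black tray.
- **Carrier packs:** only two were present, and one had been knocked aside partway through, so I measured its position again before gripping it. Both now stand side by side on the plate, lying front to back with a gap of about 30 mm. All measured pack edges are at least 15 mm inside the plate's edges.

In the final pictures the arm was clear of everything. No check failed. My camera estimates of the plate's centre differed by up to about 4 mm, which made no difference to the result.

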